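# Bolt the sample horns to the fair stall's display and set the lock

## Task

Secure every sample horn on the stall: slide its slotted foot fully home around the stud on the plate of the same colour, under the raised knurled nut, and screw that nut down clockwise until it stops tight on the foot. When all the horns that are there are clamped, press the yellow lock plunger right down to its stop for a moment and let it spring back up. Leave the bottle, mug and card tray where they are.

Things in the scene. Friction and masses are not known exactly. Their poses are not given: they have to be found in the camera images.
- horn_g: Loose horn curio on a green metal foot, about 0.35 kg; absent if None at start. Origin: centre of foot's underside; +x to the slot's open end. Foot 110 (x -55 to 55) x 50 x 8 mm; slot 18 mm wide, from x 55 to its throat at x 20; fully home, the stud's axis is at x 26, y 0. Wooden block x -50 to -10, top at z 50; horn above it to z 86, curving back to x -92
- horn_g_grip (a point): Centre of the green horn's wooden block (40 x 40 mm, vertical flat sides), 36 mm above the foot's underside, at foot x -30, y 0; axes as horn_g; balance point just below, in the foot. Good grasp from above: fingers on the block's two sides facing along its y
- horn_r: Loose horn curio on a red metal foot, about 0.35 kg; absent if None at start. Origin: centre of foot's underside; +x to the slot's open end. Foot 110 (x -55 to 55) x 50 x 8 mm; slot 18 mm wide, from x 55 to its throat at x 20; fully home, the stud's axis is at x 26, y 0. Wooden block x -50 to -10, top at z 50; horn above it to z 86, curving back to x -92
- horn_r_grip (a point): Centre of the red horn's wooden block (40 x 40 mm, vertical flat sides), 36 mm above the foot's underside, at foot x -30, y 0; axes as horn_r; balance point just below, in the foot. Good grasp from above: fingers on the block's two sides facing along its y
- horn_b: Loose horn curio on a blue metal foot, about 0.35 kg; absent if None at start. Origin: centre of foot's underside; +x to the slot's open end. Foot 110 (x -55 to 55) x 50 x 8 mm; slot 18 mm wide, from x 55 to its throat at x 20; fully home, the stud's axis is at x 26, y 0. Wooden block x -50 to -10, top at z 50; horn above it to z 86, curving back to x -92
- horn_b_grip (a point): Centre of the blue horn's wooden block (40 x 40 mm, vertical flat sides), 36 mm above the foot's underside, at foot x -30, y 0; axes as horn_b; balance point just below, in the foot. Good grasp from above: fingers on the block's two sides facing along its y
- stud_g (a point): Foot of the fixed 12 mm stud of the green station, on its plate's top, 12 mm above the table; stud 64 mm tall. Plate fixed, green, 135 x 80 mm: from the stud 110 mm towards -x and 25 mm towards +x. A horn is slid in along this frame's +x, its own x the same way
- nut_g_grip (a point): Middle of the knurled brass head (42 mm diameter, 26 mm tall) of the nut on the green station's stud, on its axis. Narrow neck below, then a captive steel washer that does not turn (40 mm diameter, 6 mm thick), its underside 33 mm below this point. The stud's top is at most 24 mm above this point
- nut_g (a joint): Turn of the green station's nut, rad: 0 backed off, grows clockwise seen from above, stops dead at 4.2 (tight). Starts at 0.8 to 1.8; goes down 2.5 mm per rad; stays where left (friction 0.12 N m). Washer's underside above the plate: 18 mm at 0, 7.5 mm at 4.2, so it presses on the 8 mm foot; below 2.8 a foot slides in freely
- knob_g: The nut of the green station with its washer; origin on the axis at the washer's underside; rises and falls with the nut but this frame does not turn
- stud_r (a point): Foot of the fixed 12 mm stud of the red station, on its plate's top, 12 mm above the table; stud 64 mm tall. Plate fixed, red, 135 x 80 mm: from the stud 110 mm towards -x and 25 mm towards +x. A horn is slid in along this frame's +x, its own x the same way
- nut_r_grip (a point): Middle of the knurled brass head (42 mm diameter, 26 mm tall) of the nut on the red station's stud, on its axis. Narrow neck below, then a captive steel washer that does not turn (40 mm diameter, 6 mm thick), its underside 33 mm below this point. The stud's top is at most 24 mm above this point
- nut_r (a joint): Turn of the red station's nut, rad: 0 backed off, grows clockwise seen from above, stops dead at 4.2 (tight). Starts at 0.8 to 1.8; goes down 2.5 mm per rad; stays where left (friction 0.12 N m). Washer's underside above the plate: 18 mm at 0, 7.5 mm at 4.2, so it presses on the 8 mm foot; below 2.8 a foot slides in freely
- knob_r: The nut of the red station with its washer; origin on the axis at the washer's underside; rises and falls with the nut but this frame does not turn
- stud_b (a point): Foot of the fixed 12 mm stud of the blue station, on its plate's top, 12 mm above the table; stud 64 mm tall. Plate fixed, blue, 135 x 80 mm: from the stud 110 mm towards -x and 25 mm towards +x. A horn is slid in along this frame's +x, its own x the same way
- nut_b_grip (a point): Middle of the knurled brass head (42 mm diameter, 26 mm tall) of the nut on the blue station's stud, on its axis. Narrow neck below, then a captive steel washer that does not turn (40 mm diameter, 6 mm thick), its underside 33 mm below this point. The stud's top is at most 24 mm above this point
- nut_b (a joint): Turn of the blue station's nut, rad: 0 backed off, grows clockwise seen from above, stops dead at 4.2 (tight). Starts at 0.8 to 1.8; goes down 2.5 mm per rad; stays where left (friction 0.12 N m). Washer's underside above the plate: 18 mm at 0, 7.5 mm at 4.2, so it presses on the 8 mm foot; below 2.8 a foot slides in freely
- knob_b: The nut of the blue station with its washer; origin on the axis at the washer's underside; rises and falls with the nut but this frame does not turn
- plunger_top (a point): Centre of the top of the yellow mushroom head (40 mm diameter) of the spring plunger on the grey lock box (70 x 70 x 40 mm, fixed to the table); 84 mm above the table when up. Pressed straight down
- plunger (a joint): Lock plunger travel, m: 0 up, 0.014 fully down at its stop; the spring pushes it back up (2 N at the top, 8 N at the stop)
- bottle: Bystander: amber bottle, 60 mm diameter, 170 mm tall, origin centre of underside
- mug: Bystander: white mug, 80 mm diameter, 90 mm tall, handle at its +y, origin centre of underside
- card_tray: Bystander: cardboard tray of pink cards, 130 x 100 x 40 mm, origin centre of underside
Mind the look-alikes: they are no part of the job. What is shaped like the horn_b but purple is not meant.

How it is judged (in metres and radians):
On the way, in this order (a step that is already met when the one before it is completed fails the run):
1. every horn present is home on the stud of its colour and clamped tight by that nut (x of stud_g in the frame of horn_g between 0.018 and 0.036 m and y of stud_g in the frame of horn_g between -0.008 and 0.008 m and contact force between knob_g and horn_g above 4 N and x of stud_r in the frame of horn_r between 0.018 and 0.036 m and y of stud_r in the frame of horn_r between -0.008 and 0.008 m and contact force between knob_r and horn_r above 4 N and x of stud_b in the frame of horn_b between 0.018 and 0.036 m and y of stud_b in the frame of horn_b between -0.008 and 0.008 m and contact force between knob_b and horn_b above 4 N), for 0.2 s.
2. then the lock plunger is pressed down to its stop (value of joint plunger above 0.012 m), for 0.1 s.
At the end, for the whole second after the job is handed in: Every horn present has the stud of its colour in its slot, within 10 mm of the fully home position along the slot, and is pressed by that stud's nut with more than 4 N, at rest; the plunger is back up (below 3 mm); bottle, mug and tray are upright (all of step 1 and value of joint plunger below 0.003 m and angle between each of bottle, mug, card_tray's own z axis and vertical below 0.2 rad and linear speed of each of horn_g, horn_r, horn_b below 0.02 m/s); the robot touches nothing.
It fails at once if the bottle is moved more than 3 cm (distance of bottle from where it was at the start of the episode above 0.03 m).
It fails at once if the mug is moved more than 3 cm (distance of mug from where it was at the start of the episode above 0.03 m).
It fails at once if the card tray is moved more than 3 cm (distance of card_tray from where it was at the start of the episode above 0.03 m).
Of horn_g, horn_r, horn_b only 2 to 3 are there at a start; the rules pass over those that are not, and their reading is None.
At some moment in a run one of horn_g, horn_r, horn_b may be knocked a few centimetres aside while the robot is not near it.
Once in a run the grip may slacken for a moment while it holds something.
It also fails if it takes over 210 s, if anything falls off the work surface, if the arm or the gripper's body presses on something with over 40 N, if the wrist force passes 120 N, or if a joint passes its speed limit or range.

## Robot

A 7-joint arm with a two-finger parallel gripper is mounted at the origin on the work surface. World frame = base frame: x ahead of the robot, y to its left, z up, the work surface at z = 0. Lengths are in mm, angles in rad, forces in N, time in s.
With the tool pointing down it reaches from about 425 to 825 mm from the base axis. Payload 3.6 kg.
Tool frame: the origin (TCP) lies on the centre line of the jaws, within the pads' length; the fingertips stand arm.tip_extent ahead of it and the grasp point (between the pads) lies 11 mm behind it (arm.tip_extent is the distance from the TCP to the fingertips, in mm); x points along the fingers, y is the direction in which the jaws open and shut, and the axes are right-handed (so a half turn about x gives the same grasp; the last joint's range is limited). The gripper opens to 93 mm and grips with 3 to 60 N. Pads are 15 mm wide; open, the fingers measure 128 mm over their backs; the gripper's body (75 mm by 188 mm) begins 65 mm behind the grasp point.
Start: joints at [-1.355, 0.615, -0.013, 1.423, 0.008, 1.103, -0.04], TCP at [156.242, 630.913, 226.64] pointing down, gripper open.
Joint ranges: [-3.12, 3.12], [-0.3, 2.06], [-1.34, 1.32], [0.26, 2.42], [-1.36, 4.5], [0.01, 1.98], [-2.84, 2.84]. Speed limits (rad/s): [2.79, 2.79, 3.14, 3.14, 3.14, 3.14, 3.14].

## Interface

Orientations are given as a unit quaternion [w, x, y, z].
In Python, from plant import arm gives the robot as it stands. The module is installed in compiled form; this text tells all that it offers.
- The arm moves only by the shell command python3 -m crank 'ROWS' [FORCE]. ROWS is JSON, a list of rows, each an object with "linear": the shift along the tool's x, y, z in mm, a list of three; "yaw": the turn about the tool's x in rad; "jaw": the opening in per cent of the stroke, from 0 (shut) to 100 (fully open). A call has 1 to 12 rows; each row shifts and turns the commanded pose from where the row before left it, along the tool's axes as they then stand; what a row does not reach is not made up. A row lasts 1/10 s, in which the tool goes at most 50 mm and 8.59 degrees, less where a joint would pass 70% of its speed; a pose out of reach is approached as far as the arm can. A call with a gripper value outside its range is refused whole. The fingers move at their own pace and stop on an object; FORCE is the grip in N (left out, the last holds). Time passes only in rows, so rows that do not move let the fingers close. It gives the time, the measured TCP pose, the force and the opening at its end, in the units of the state.
- arm.get_state(): the state, without advancing time (a new reading comes with each control period).
- arm.snapshot(name): name is "scene" or "top" or "wrist"; returns the picture (400x640x3 uint8, red, green, blue); there is no depth.
- arm.camera_params(name): a dict with "fx", "fy", "cx", "cy" (pixels), "D" ([k1, k2, p1, p2, k3] as OpenCV has them; the pictures are not rectified), "eye" and "rotation" of the camera in the world. Camera axes: x right, y up, looking along -z (the intrinsics and any distortion apply to the point x, -y, -z); pixel columns grow to the right and rows downward; lengths in mm; the calibration is good to about 2 mm. A picture is of the moment at which its call begins: read the wrist's pose just before it. camera_params takes no time and is no camera call; for the wrist camera it gives the pose at the moment of the call.
- arm.finish_job(): hands the job in, once; it reports no verdict.
The state is a dict: "clock": time; "joint_positions": joint angles; "dq": joint speeds; "tau": joint torques, N m; "ee_pos": TCP position; "orientation": TCP orientation; "ft_force": force on the tool from outside, world axes, zero at the start; "wrist_torque": the same for the moment, N m; "gripper_width": opening from 0.0 (shut) to 1.0 (fully open).
Only numpy, scipy, OpenCV 4.12 (cv2) and the standard library are available. Lean on these libraries where they do the work, as an engineer would, in place of code of your own. Each camera call takes 0.05 s, during which the arm holds its last target.

## Working session

There is one attempt and no reset: what is moved stays moved. The work goes in short steps, Python scripts to look and compute and a shell command to move; the robot and the scene stay as the last step left them, time stands still between calls to the robot, and variables do not carry over. Pictures are saved under pics/ and viewed, and the job is handed in when it is done.

```bash
mkdir -p pics; cat > h.py <<'E'
import numpy as np, cv2
from plant import arm
from scipy.spatial.transform import Rotation as R
def save(name,fn):
    im=arm.snapshot(name); cv2.imwrite('pics/'+fn,cv2.cvtColor(im,cv2.COLOR_RGB2BGR)); return im
E
python3 - <<'E'
from h import *
s=arm.get_state(); print({k:np.round(v,3).tolist() for k,v in s.items()}, arm.tip_extent)
for n in ['scene','top','wrist']:
    print(n,{k:np.round(v,3).tolist() for k,v in arm.camera_params(n).items()}); save(n,n+'0.png')
E
```

```text
{'clock': 0.0, 'joint_positions': [-1.354, 0.616, -0.013, 1.425, 0.008, 1.103, -0.04], 'dq': [0.002, 0.0, 0.002, -0.001, 0.0, -0.002, 0.001], 'tau': [0.0, -45.892, 0.209, -16.575, -0.061, 0.02, 0.0], 'ee_pos': [156.067, 630.2, 225.496], 'orientation': [0.702, 0.085, 0.702, -0.087], 'ft_force': [0.724, 0.483, 0.461], 'wrist_torque': [0.022, -0.008, 0.043], 'gripper_width': 0.999} 8.0
scene {'fx': 380.852, 'fy': 380.852, 'cx': 322.306, 'cy': 203.347, 'D': [-0.053, 0.0, 0.0, 0.0, 0.0], 'eye': [878.49, -588.062, 1099.773], 'rotation': [0.913, 0.288, 0.087, 0.274]}
top {'fx': 458.263, 'fy': 458.263, 'cx': 319.476, 'cy': 201.823, 'D': [-0.045, 0.0, 0.0, 0.0, 0.0], 'eye': [398.065, -14.618, 1314.618], 'rotation': [0.715, 0.023, -0.024, -0.698]}
wrist {'fx': 280.655, 'fy': 280.655, 'cx': 322.036, 'cy': 201.751, 'D': [-0.001, 0.0, 0.0, 0.0, 0.0], 'eye': [89.464, 647.402, 384.047], 'rotation': [0.781, -0.1, -0.078, 0.611]}
```

View pics/scene0.png

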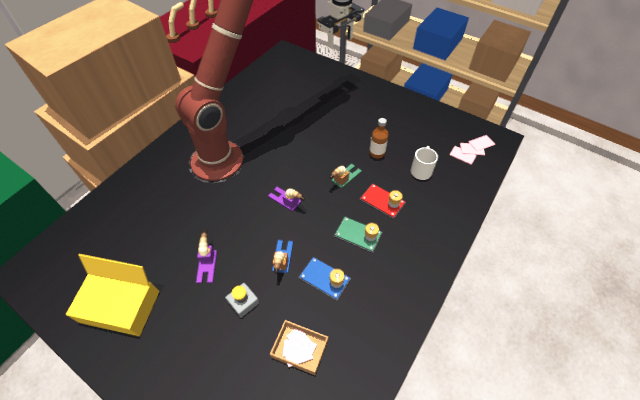

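View pics/top0.png

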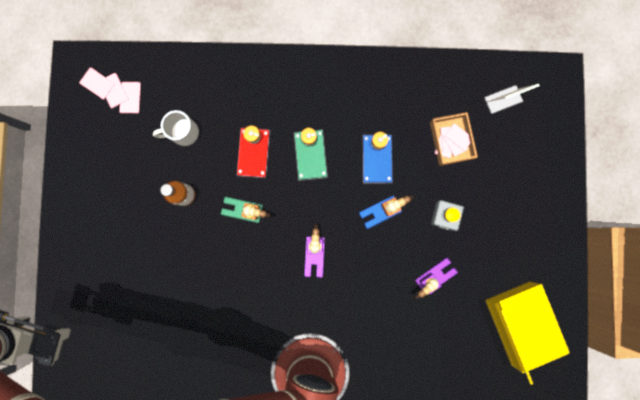

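View pics/wrist0.png

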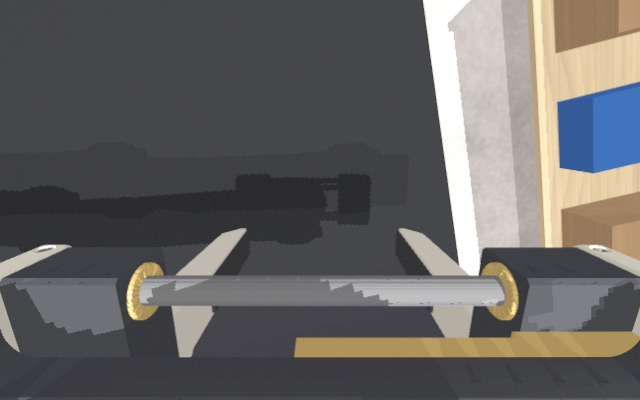

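The top view shows a green horn at about (245,210) and a blue horn at about (385,210). The two purple ones at (315,255) and (435,280) are decoys, and there is no red horn. The plates are red (253,153), green (311,155) and blue (377,158), and the plunger is at (452,215). I'll enlarge these next.

```bash
cat >> h.py <<'E'
def ray(cam,uv,P=None):
    P=P or arm.camera_params(cam)
    K=np.array([[P['fx'],0,P['cx']],[0,P['fy'],P['cy']],[0,0,1.]])
    u=cv2.undistortPoints(np.array([[uv]],float),K,np.array(P['D']))[0,0]
    q=P['rotation']; Rm=R.from_quat([q[1],q[2],q[3],q[0]]).as_matrix()
    d=Rm@np.array([u[0],-u[1],-1.]); return np.array(P['eye'],float),d/np.linalg.norm(d)
def plane(cam,uv,z,P=None):
    o,d=ray(cam,uv,P); return o+d*(z-o[2])/d[2]
def tri(*rays):
    A=np.zeros((3,3));b=np.zeros(3)
    for o,d in rays:
        M=np.eye(3)-np.outer(d,d);A+=M;b+=M@o
    p=np.linalg.solve(A,b); return p,[np.linalg.norm((np.eye(3)-np.outer(d,d))@(p-o)) for o,d in rays]
def proj(cam,p,P=None):
    P=P or arm.camera_params(cam)
    K=np.array([[P['fx'],0,P['cx']],[0,P['fy'],P['cy']],[0,0,1.]])
    q=P['rotation']; Rm=R.from_quat([q[1],q[2],q[3],q[0]]).as_matrix()
    c=Rm.T@(np.array(p,float)-np.array(P['eye'])); c=np.array([[c[0],-c[1],-c[2]]])
    return cv2.projectPoints(c,np.zeros(3),np.zeros(3),K,np.array(P['D']))[0].ravel()
def crop(src,fn,x0,y0,w,h,k):
    im=cv2.imread('pics/'+src)[y0:y0+h,x0:x0+w]; im=cv2.resize(im,None,fx=k,fy=k,interpolation=cv2.INTER_CUBIC)
    for x in range((x0+9)//10*10,x0+w,10):
        cv2.line(im,((x-x0)*k,0),((x-x0)*k,5 if x%50 else 14),(255,255,255),1)
        if x%20==0: cv2.putText(im,str(x),((x-x0)*k,20),0,.35,(255,255,255),1)
    for y in range((y0+9)//10*10,y0+h,10):
        cv2.line(im,(0,(y-y0)*k),(5,(y-y0)*k),(255,255,255),1)
        if y%20==0: cv2.putText(im,str(y),(6,(y-y0)*k+4),0,.35,(255,255,255),1)
    cv2.imwrite('pics/'+fn,im)
E
python3 - <<'E'
from h import *
crop('top0.png','topA.png',210,120,130,100,6)
crop('top0.png','topB.png',350,120,130,120,5)
crop('scene0.png','scA.png',215,155,200,145,4)
im=cv2.cvtColor(cv2.imread('pics/top0.png'),cv2.COLOR_BGR2HSV)
for n,lo,hi,box in [('plate_r',0,8,(230,120,280,185)),('plate_g',70,88,(285,120,335,185)),('plate_b',100,115,(355,125,398,188)),('horn_g',70,88,(210,190,285,230)),('horn_b',100,115,(355,189,415,235))]:
    m=((im[...,0]>=lo)&(im[...,0]<=hi)&(im[...,1]>110)&(im[...,2]>50)).astype(np.uint8)
    x0,y0,x1,y1=box; mm=np.zeros_like(m); mm[y0:y1,x0:x1]=m[y0:y1,x0:x1]
    ys,xs=np.nonzero(mm); rr=cv2.minAreaRect(np.c_[xs,ys].astype(np.float32)); bp=cv2.boxPoints(rr)
    z=12 if 'plate' in n else 8
    w=np.array([plane('top',p,z)[:2] for p in bp]); 
    e=[np.linalg.norm(w[i]-w[(i+1)%4]) for i in range(4)]
    print(n,len(xs),bp.round(1).tolist(),'W',w.round(0).tolist(),'c',w.mean(0).round(1),'len',np.round(e,1))
E
```

```text
plate_r 1116 [[236.39999389648438, 175.39999389648438], [239.6999969482422, 126.69999694824219], [268.79998779296875, 128.6999969482422], [265.3999938964844, 177.39999389648438]] W [[555.0, 225.0], [696.0, 221.0], [692.0, 137.0], [551.0, 142.0]] c [623.6 181.2] len [141.8  84.3 141.7  83.6]
plate_g 814 [[295.20001220703125, 139.10000610351562], [321.29998779296875, 136.0], [325.8999938964844, 174.8000030517578], [299.79998779296875, 177.89999389648438]] W [[664.0, 60.0], [675.0, -15.0], [562.0, -31.0], [552.0, 43.0]] c [613.   14.3] len [ 75.7 113.3  75.2 113.3]
plate_b 1079 [[363.0, 135.0], [392.0, 135.0], [392.0, 182.0], [363.0, 182.0]] W [[680.0, -135.0], [682.0, -219.0], [546.0, -220.0], [544.0, -137.0]] c [ 613.3 -178. ] len [ 83.7 136.3  83.1 136.1]
horn_g 244 [[221.0, 214.1999969482422], [224.39999389648438, 196.89999389648438], [261.5, 204.3000030517578], [258.1000061035156, 221.60000610351562]] W [[443.0, 266.0], [493.0, 258.0], [474.0, 151.0], [424.0, 159.0]] c [458.3 208.7] len [ 50.5 108.8  50.3 108.5]
horn_b 510 [[357.3999938964844, 211.8000030517578], [392.6000061035156, 194.1999969482422], [401.6000061035156, 212.1999969482422], [366.3999938964844, 229.8000030517578]] W [[459.0, -123.0], [512.0, -223.0], [461.0, -250.0], [408.0, -150.0]] c [ 459.7 -186.5] len [113.1  57.5 112.8  57.3]
```

View pics/topA.png

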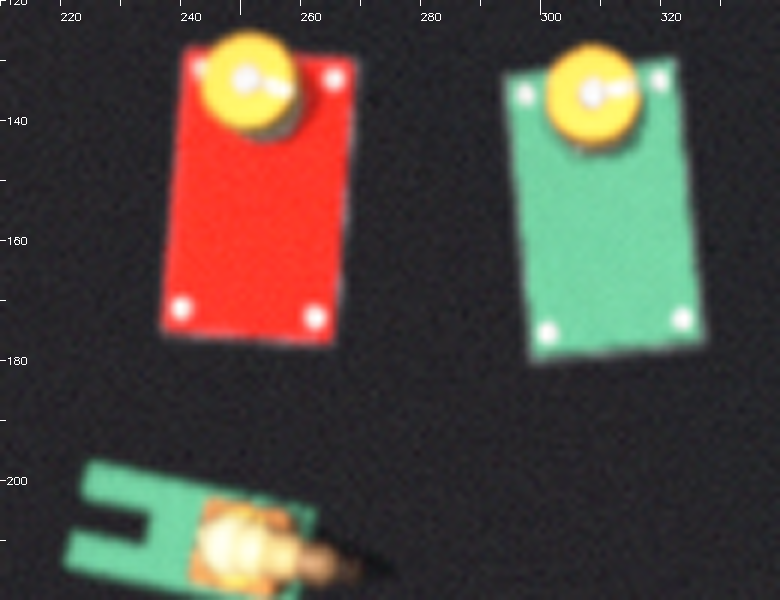

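View pics/topB.png

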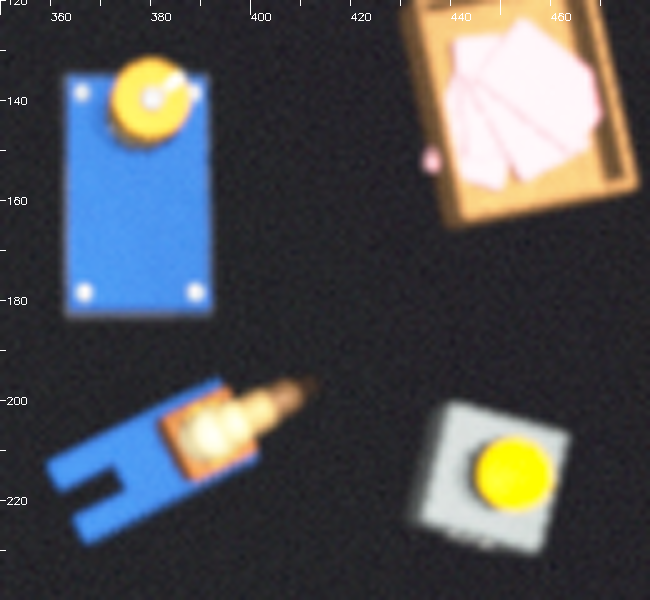

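View pics/scA.png

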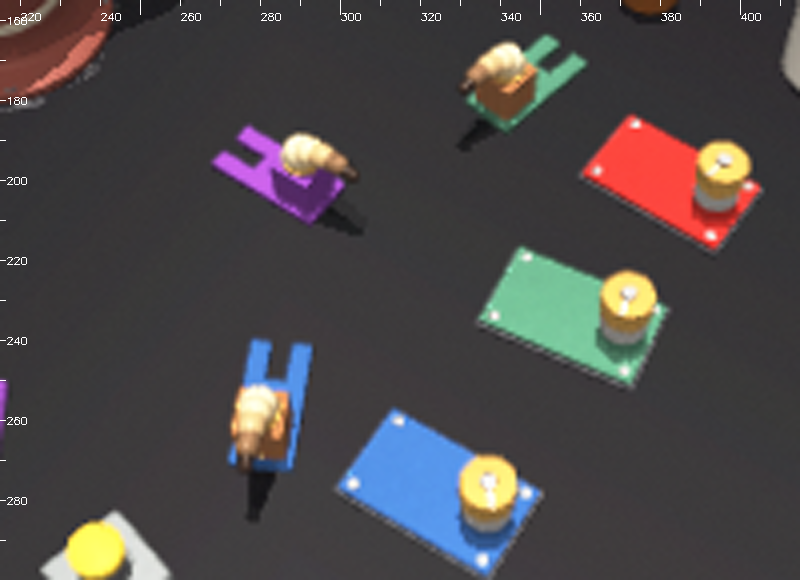

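The crops give clear plate corners, and both feet and slots are readable. Next I'll triangulate rough positions and check the wrist camera's mounting.

```bash
python3 - <<'E'
from h import *
def P6(x,y,x0,y0,k): return ((x+.5)/k-.5+x0,(y+.5)/k-.5+y0)
A=lambda x,y:P6(x,y,210,120,6); B=lambda x,y:P6(x,y,350,120,5); S=lambda x,y:P6(x,y,215,155,4)
def plate(n,c):
    w=np.array([plane('top',p,12)[:2] for p in c]) # TL TR BR BL
    f=(w[0]+w[1]-w[2]-w[3])/2; L=np.linalg.norm(f); f/=L; c=w.mean(0); st=c+f*(67.5-25)
    print(n,'stud',st.round(1),'ang',np.degrees(np.arctan2(f[1],f[0])).round(1),'L',L.round(1),'W',np.linalg.norm(w[0]-w[1]).round(1))
plate('g',[A(504,75),A(677,57),A(706,342),A(531,360)])
plate('b',[B(65,74),B(208,72),B(212,314),B(66,314)])
# stud tops, two views
print('studtop g',tri(ray('top',A(592,92)),ray('scene',S(628,292))))
print('studtop b',tri(ray('top',B(152,99)),ray('scene',S(488,481))))
print('plunger',tri(ray('top',B(514,474)),ray('scene',S(97,550))))
# horn feet: open-end tips outer corners, (top view) and scene
for n,t,s in [('g left-tip(+x side)',A(90,460),S(549,36)),('g other tip',A(66,568),S(586,63)),('b tip1',B(47,464),S(313,346)),('b tip2',B(88,546),S(253,340))]:
    p,e=tri(ray('top',t),ray('scene',s)); print(n,p.round(1),np.round(e,1),'z8',plane('top',t,8).round(1))
s=arm.get_state(); Pw=arm.camera_params('wrist'); f=lambda q:R.from_quat([q[1],q[2],q[3],q[0]])
T=f(s['orientation']); C=f(Pw['rotation'])
print('T',T.as_matrix().round(2).tolist()); print('cam in tool',(T.inv()*C).as_matrix().round(3).tolist(),T.inv().apply(np.array(Pw['eye'])-s['ee_pos']).round(1))
E
```

```text
g stud [662.9  20.3] ang 7.0 L 138.4 W 83.5
b stud [ 656.3 -175.9] ang 1.4 L 139.7 W 82.6
studtop g (array([663.29714143,  20.55141415,  73.62581108]), [np.float64(0.3055625904931607), np.float64(0.30556259049311313)])
studtop b (array([ 656.27280867, -176.38502446,   72.45596705]), [np.float64(0.19605149172417943), np.float64(0.1960514917243736)])
plunger (array([ 454.52934218, -375.71425832,   76.58580675]), [np.float64(0.12021302752543728), np.float64(0.12021302752556882)])
g left-tip(+x side) [479.1 237.3  59.2] [14.9 14.9] z8 [494.4 257.8   8. ]
g other tip [459.4 291.2 -52.7] [18.1 18.1] z8 [442.5 267.4   8. ]
b tip1 [ 457.7 -127.6    5.9] [0.7 0.7] z8 [ 457.1 -127.8    8. ]
b tip2 [ 412.3 -151.     6.1] [1.8 1.8] z8 [ 410.9 -152.     8. ]
T [[-0.0, 0.24, 0.97], [-0.0, 0.97, -0.24], [-1.0, -0.0, -0.0]]
cam in tool [[-0.001, 0.252, -0.968], [1.0, 0.0, -0.001], [0.0, -0.968, -0.252]] [-158.4    0.2  -68.8]
```

```bash
cat >> h.py <<'E'
def go(xyz=None,phi=None):
    """displacement to target in tool axes now (after yaw if phi given, degrees heading of tool y)"""
    s=arm.get_state(); q=s['orientation']; M=R.from_quat([q[1],q[2],q[3],q[0]]).as_matrix()
    ph=np.degrees(np.arctan2(M[1,1],M[0,1])); out='phi %.1f pos %s j7 %.2f F %s w %.3f t %.1f tilt %.2f'%(ph,np.round(s['ee_pos'],1),s['joint_positions'][6],np.round(s['ft_force'],1),s['gripper_width'],s['clock'],np.degrees(np.arccos(-M[2,0])))
    print(out)
    if phi is not None:
        y=((ph-phi+180)%360-180); print('yaw rad %.4f'%np.radians(y)); M=R.from_euler('z',-y,degrees=True).as_matrix()@M
    if xyz is not None: print('linear after yaw',(M.T@(np.array(xyz)-s['ee_pos'])).round(1))
E
python3 -m crank '[{"linear":[0,0,0],"yaw":0.149,"jaw":100},{"linear":[0,0,0],"yaw":0.149,"jaw":100},{"linear":[0,0,0],"yaw":0.149,"jaw":100},{"linear":[0,0,0],"yaw":0.149,"jaw":100},{"linear":[0,0,0],"yaw":0.149,"jaw":100},{"linear":[0,0,0],"yaw":0.149,"jaw":100},{"linear":[0,0,0],"yaw":0.149,"jaw":100},{"linear":[0,0,0],"yaw":0.149,"jaw":100},{"linear":[0,0,0],"yaw":0.149,"jaw":100},{"linear":[0,0,0],"yaw":0.149,"jaw":100}]'
python3 -c "
from h import *
go([452,180,225],-10.4)"
```

```text
clock: 1.15
ee_pos: [156.0, 630.7, 226.2]
orientation: [-0.456, -0.54, -0.456, 0.54]
ft_force: [0.8, -0.1, 0.3]
gripper_width: 1.003
phi -9.6 pos [156.  630.7 226.2] j7 -1.32 F [ 0.8 -0.1  0.3] w 1.003 t 1.1 tilt 0.06
yaw rad 0.0136
linear after yaw [  1.5 372.5 389.8]
```

```bash
python3 -m crank '[{"linear":[0,31,32.5],"yaw":0.014,"jaw":100},{"linear":[0,31,32.5],"yaw":0,"jaw":100},{"linear":[0,31,32.5],"yaw":0,"jaw":100},{"linear":[0,31,32.5],"yaw":0,"jaw":100},{"linear":[0,31,32.5],"yaw":0,"jaw":100},{"linear":[0,31,32.5],"yaw":0,"jaw":100},{"linear":[0,31,32.5],"yaw":0,"jaw":100},{"linear":[0,31,32.5],"yaw":0,"jaw":100},{"linear":[0,31,32.5],"yaw":0,"jaw":100},{"linear":[0,31,32.5],"yaw":0,"jaw":100},{"linear":[0,31,32.5],"yaw":0,"jaw":100},{"linear":[0,31,32.5],"yaw":0,"jaw":100}]'
python3 -m crank '[{"linear":[0,0,0],"yaw":0,"jaw":100},{"linear":[0,0,0],"yaw":0,"jaw":100},{"linear":[0,0,0],"yaw":0,"jaw":100}]'
python3 -c "
from h import *
go()
import json;json.dump({k:np.array(v).tolist() for k,v in arm.camera_params('wrist').items()},open('w1.json','w'))
save('wrist','w1.png')"
```

```text
clock: 2.35
ee_pos: [455.3, 180.7, 226.6]
orientation: [-0.454, -0.542, -0.454, 0.542]
ft_force: [1.0, 0.3, -0.5]
gripper_width: 1.0
clock: 2.65
ee_pos: [453.8, 183.6, 226.3]
orientation: [-0.454, -0.541, -0.455, 0.542]
ft_force: [0.3, 0.8, 0.1]
gripper_width: 0.998
phi -9.9 pos [453.8 183.6 226.3] j7 -0.36 F [0.3 0.8 0.1] w 0.998 t 2.6 tilt 0.08
```

View pics/w1.png

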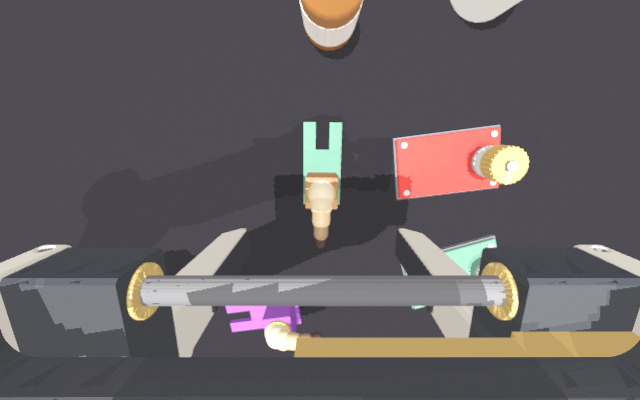

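The wrist view shows the green horn's foot at about (323,160), tips at the top and horn hooking toward the gripper. It is nearly aligned with the jaws. I'll enlarge it.

```bash
python3 -c "
from h import *
crop('w1.png','w1c.png',280,110,90,100,6)"
```

```text
(no output)
```

View pics/w1c.png

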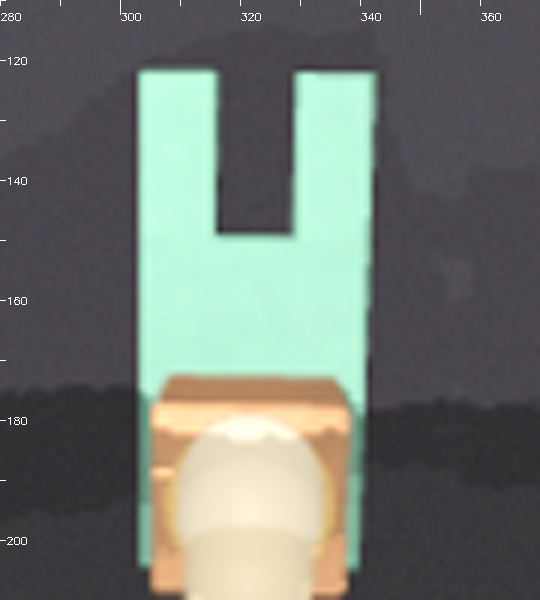

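```bash
cat >> h.py <<'E'
import json
def foot(fn,x0,y0,k,TL,TR,sL,sR,bL,bR,z=8):
    """crop px: tips outer corners, slot throat corners, rear side edge points -> pose"""
    P=json.load(open(fn)); g=lambda p:plane('wrist',((p[0]+.5)/k-.5+x0,(p[1]+.5)/k-.5+y0),z,P)[:2]
    w=[g(p) for p in (TL,TR,sL,sR,bL,bR)]
    tip=(w[0]+w[1])/2; th=(w[2]+w[3])/2; b=(w[4]+w[5])/2
    f=tip-b; f/=np.linalg.norm(f); a=np.degrees(np.arctan2(f[1],f[0]))
    e=w[0]-w[1]
    print('ang axis %.1f, ang tips %.1f, width tip %.1f rear %.1f slot %.1f len tip-throat %.1f'%(a,np.degrees(np.arctan2(-e[0],e[1]))%180,np.linalg.norm(e),np.linalg.norm(w[4]-w[5]),np.linalg.norm(w[2]-w[3]),(tip-th)@f))
    o=((tip-55*f)+(th-20*f))/2; grip=o-30*f
    print('tip',tip.round(1),'throat',th.round(1),'origin',o.round(1),'grip',grip.round(1)); return o,a
E
python3 -c "
from h import *
foot('w1.json',280,110,6,(138,72),(376,72),(216,236),(294,236),(140,566),(358,566))
go()
"
```

```text
ang axis 79.1, ang tips 80.0, width tip 51.2 rear 50.5 slot 17.2 len tip-throat 34.8
tip [468.4 261.2] throat [461.9 227.1] origin [458.1 207.3] grip [452.4 177.9]
phi -9.9 pos [453.7 183.9 226.3] j7 -0.36 F [ 0.2 -1.1 -0.3] w 0.996 t 2.7 tilt 0.08
```

```bash
python3 -c "
from h import *
P=json.load(open('w1.json'))
W=lambda x,y:((x+.5)/6-.5+280,(y+.5)/6-.5+110); A=lambda x,y:((x+.5)/6-.5+210,(y+.5)/6-.5+120)
print(tri(ray('wrist',W(376,72),P),ray('top',A(90,460))),tri(ray('wrist',W(138,72),P),ray('top',A(66,568))))
go([452.4,177.9,26],-10.5)"
```

```text
(array([493.61584085, 256.74613979,  13.0079315 ]), [np.float64(0.376167873124528), np.float64(0.37616787312462896)]) (array([442.9194481 , 265.77367836,  13.81603005]), [np.float64(0.6652809229448976), np.float64(0.6652809229449071)])
phi -9.9 pos [453.7 183.9 226.3] j7 -0.36 F [ 0.2 -1.1 -0.3] w 0.996 t 2.7 tilt 0.08
yaw rad 0.0106
linear after yaw [200.3   0.    6.2]
```

```bash
python3 -m crank '[{"linear":[30,0,6],"yaw":0.01,"jaw":100},{"linear":[30,0,0],"yaw":0,"jaw":100},{"linear":[30,0,0],"yaw":0,"jaw":100},{"linear":[20,0,0],"yaw":0,"jaw":100},{"linear":[0,0,0],"yaw":0,"jaw":100},{"linear":[0,0,0],"yaw":0,"jaw":100}]'
python3 -c "
from h import *
go([452.4,177.9,26],-10.5)
json.dump({k:np.array(v).tolist() for k,v in arm.camera_params('wrist').items()},open('w2.json','w'))
save('wrist','w2.png')"
```

```text
clock: 3.3
ee_pos: [453.4, 177.4, 116.8]
orientation: [-0.452, -0.544, -0.452, 0.544]
ft_force: [0.3, 0.2, -0.0]
gripper_width: 0.999
phi -10.5 pos [453.4 177.4 116.8] j7 -0.26 F [ 0.3  0.2 -0. ] w 0.999 t 3.3 tilt 0.02
yaw rad -0.0005
linear after yaw [90.8 -1.1 -0.3]
```

View pics/w2.png

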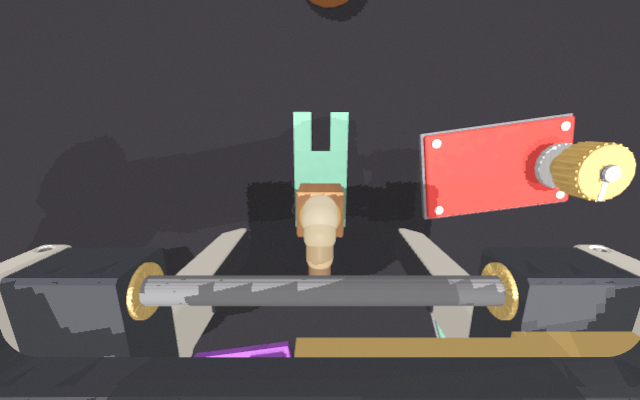

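The horn sits centred between the jaws, with its block at about (320,210). Now I'll descend and grip.

```bash
python3 -m crank '[{"linear":[30,-0.5,0],"yaw":0,"jaw":100},{"linear":[30,-0.5,0],"yaw":0,"jaw":100},{"linear":[20,0,0],"yaw":0,"jaw":100},{"linear":[10,0,0],"yaw":0,"jaw":100},{"linear":[0,0,0],"yaw":0,"jaw":100},{"linear":[0,0,0],"yaw":0,"jaw":30},{"linear":[0,0,0],"yaw":0,"jaw":30},{"linear":[0,0,0],"yaw":0,"jaw":30},{"linear":[0,0,0],"yaw":0,"jaw":30},{"linear":[0,0,0],"yaw":0,"jaw":30}]' 40
python3 -m crank '[{"linear":[0,0,0],"yaw":0,"jaw":30},{"linear":[0,0,0],"yaw":0,"jaw":30},{"linear":[-15,0,0],"yaw":0,"jaw":30},{"linear":[-15,0,0],"yaw":0,"jaw":30},{"linear":[0,0,0],"yaw":0,"jaw":30},{"linear":[0,0,0],"yaw":0,"jaw":30}]' 40
python3 -c "
from h import *
go([558,12,65],-83)
save('wrist','w3.png')"
```

```text
clock: 4.35
ee_pos: [452.9, 176.5, 27.0]
orientation: [0.452, 0.544, 0.451, -0.544]
ft_force: [-0.9, -0.8, 0.7]
gripper_width: 0.616
clock: 4.95
ee_pos: [452.1, 176.4, 56.1]
orientation: [-0.451, -0.544, -0.452, 0.545]
ft_force: [-0.1, -0.8, -4.8]
gripper_width: 0.427
phi -10.6 pos [452.1 176.4  56.1] j7 -0.20 F [-0.1 -0.8 -4.8] w 0.427 t 5.0 tilt 0.07
yaw rad 1.2629
linear after yaw [ -9.2 176.1 -85.1]
```

View pics/w3.png

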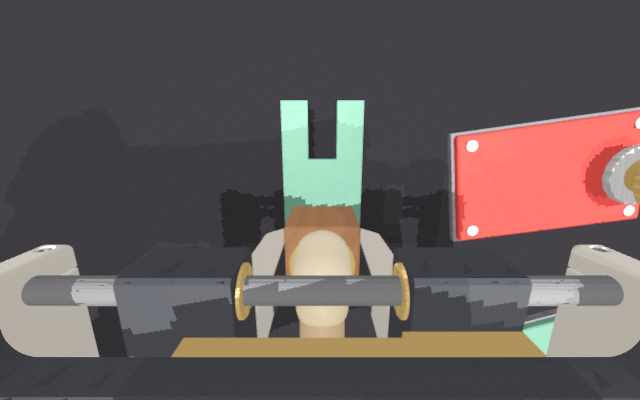

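```bash
python3 -m crank '[{"linear":[-10,0,0],"yaw":0.14,"jaw":30},{"linear":[0,0,0],"yaw":0.14,"jaw":30},{"linear":[0,0,0],"yaw":0.14,"jaw":30},{"linear":[0,0,0],"yaw":0.14,"jaw":30},{"linear":[0,0,0],"yaw":0.14,"jaw":30},{"linear":[0,0,0],"yaw":0.14,"jaw":30},{"linear":[0,0,0],"yaw":0.14,"jaw":30},{"linear":[0,0,0],"yaw":0.14,"jaw":30},{"linear":[0,0,0],"yaw":0.143,"jaw":30},{"linear":[0,0,0],"yaw":0,"jaw":30},{"linear":[0,0,0],"yaw":0,"jaw":30}]' 40
python3 -c "
from h import *
go([535,4.7,66],-83)"
```

```text
clock: 6.1
ee_pos: [452.1, 176.4, 65.8]
orientation: [-0.045, -0.705, -0.044, 0.706]
ft_force: [0.3, -0.1, -3.4]
gripper_width: 0.431
phi -82.8 pos [452.1 176.4  65.8] j7 -1.09 F [ 0.3 -0.1 -3.4] w 0.431 t 6.1 tilt 0.11
yaw rad 0.0031
linear after yaw [-1.000e-01  1.805e+02 -6.140e+01]
```

```bash
python3 -m crank '[{"linear":[0,30,-10],"yaw":0.003,"jaw":30},{"linear":[0,30,-10],"yaw":0,"jaw":30},{"linear":[0,30,-10],"yaw":0,"jaw":30},{"linear":[0,30,-10],"yaw":0,"jaw":30},{"linear":[0,30,-10],"yaw":0,"jaw":30},{"linear":[0,30,-11],"yaw":0,"jaw":30},{"linear":[0,0,0],"yaw":0,"jaw":30},{"linear":[0,0,0],"yaw":0,"jaw":30},{"linear":[0,0,0],"yaw":0,"jaw":30}]' 40
python3 -c "
from h import *
go([535,4.7,66],-83)
json.dump({k:np.array(v).tolist() for k,v in arm.camera_params('wrist').items()},open('w4.json','w'))
save('wrist','w4.png');save('top','t4.png')"
```

```text
clock: 7.0
ee_pos: [533.8, 6.3, 66.1]
orientation: [-0.042, -0.705, -0.043, 0.707]
ft_force: [-1.1, 0.0, -3.9]
gripper_width: 0.429
phi -83.1 pos [533.8   6.3  66.1] j7 -0.82 F [-1.1  0.  -3.9] w 0.429 t 7.0 tilt 0.15
yaw rad -0.0012
linear after yaw [ 0.   1.7 -1. ]
```

View pics/w4.png

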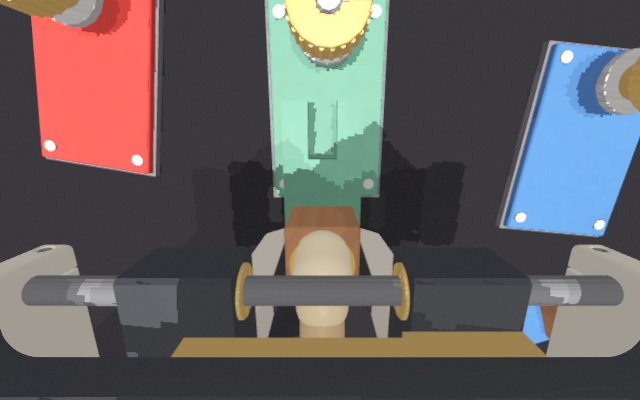

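View pics/t4.png

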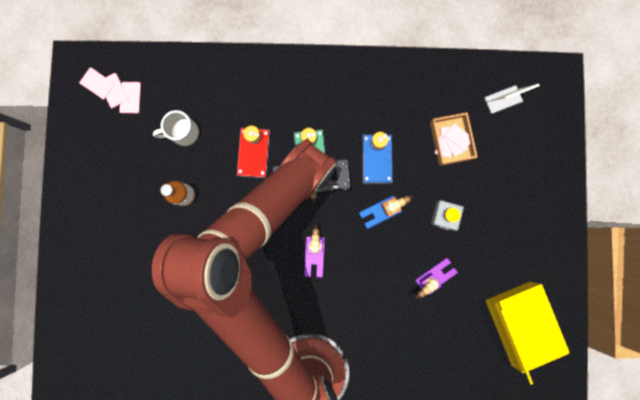

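The wrist view shows the horn's slot at about (323,130), lined up with the green plate and with the nut at about (328,20). I'll enlarge for lateral alignment.

```bash
python3 -c "
from h import *
crop('w4.png','w4c.png',255,0,145,210,3)
P=json.load(open('w4.json'))
for z,n in ((12,'foot'),(76,'top')): print(n,proj('wrist',[663,20.4,z],P))"
```

```text
foot [324.62323576  37.88914634]
top [325.51133378  -5.56677098]
```

View pics/w4c.png

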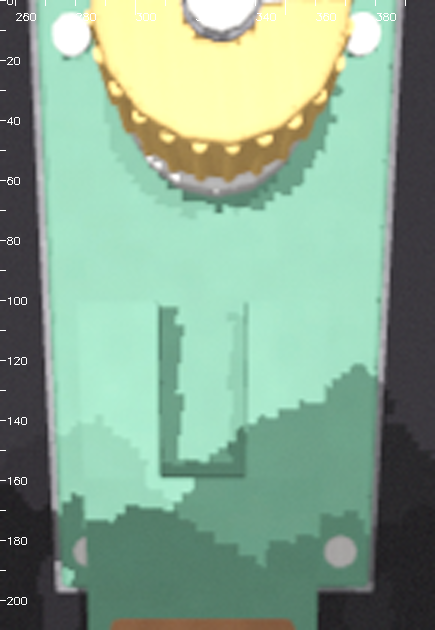

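```bash
python3 -c "
from h import *
P=json.load(open('w4.json'))
g=lambda x,y,z:plane('wrist',((x+.5)/3-.5+255,(y+.5)/3-.5),z,P)[:2]
BL,BR,uL,uR=[g(*p,12) for p in ((62,586),(371,586),(47,200),(388,200))]
b=(BL+BR)/2;u=(uL+uR)/2;f=(u-b)/np.linalg.norm(u-b);e=BL-BR
print('plate ang',np.degrees(np.arctan2(f[1],f[0])),np.degrees(np.arctan2(-e[0],e[1])),'W',np.linalg.norm(e),np.linalg.norm(uL-uR),'rear mid',b)
a=np.radians(7);fa=np.array([np.cos(a),np.sin(a)]);print('stud',b+110*fa)
# nut: washer/nut centre column
sL,sR,tL,tR=[g(*p,47) for p in ((160,475),(246,475),(160,310),(247,310))]
print('slot throat',(sL+sR)/2,'W',np.linalg.norm(sL-sR),'front',(tL+tR)/2, 'ang',np.degrees(np.arctan2(*(((tL+tR)-(sL+sR))[::-1]))))
T=(sL+sR)/2; st=b+110*fa; n=np.array([-fa[1],fa[0]]); print('lateral stud-throat',(st-T)@n,'along',(st-T)@fa)
s=np.array([663.1,20.4]); print('using top stud: lateral',(s-T)@n,'along',(s-T)@fa)
# stud top via wrist+top
print(tri(ray('wrist',((222+.5)/3-.5+255,(0+.5)/3-.5),P),ray('top',(308.3,135.0))))
"
```

```text
plate ang 7.032980393401654 6.964704279287838 W 80.0724368356194 78.95389834628874 rear mid [554.49363381   5.24267278]
stud [663.67371049  18.64830055]
slot throat [585.98794744  12.53142531] W 17.996190898844787 front [618.44597262  16.38478694] ang 6.770369049396524
lateral stud-throat -3.396231952614645 along 77.85216472353062
using top stud: lateral -1.5876716834641316 along 77.49620904388416
(array([664.93203167,  19.89496991,  66.06906787]), [np.float64(0.9094253922648363), np.float64(0.9094253922648347)])
```

```bash
python3 -m crank '[{"linear":[8,2.8,0],"yaw":0,"jaw":30},{"linear":[8,0,0],"yaw":0,"jaw":30},{"linear":[8.5,0,0],"yaw":0,"jaw":30},{"linear":[0,0,0],"yaw":0,"jaw":30},{"linear":[0,0,0],"yaw":0,"jaw":30},{"linear":[0,0,0],"yaw":0,"jaw":30}]' 40
python3 -c "
from h import *
go()
json.dump({k:np.array(v).tolist() for k,v in arm.camera_params('wrist').items()},open('w5.json','w'))
save('wrist','w5.png');crop('w5.png','w5c.png',255,0,145,210,3)"
```

```text
clock: 7.7
ee_pos: [535.3, 2.1, 42.3]
orientation: [0.042, 0.706, 0.042, -0.706]
ft_force: [-0.3, 0.1, -4.2]
gripper_width: 0.427
phi -83.2 pos [535.3   2.1  42.3] j7 -0.78 F [-0.3  0.1 -4.2] w 0.427 t 7.7 tilt 0.02
```

View pics/w5c.png

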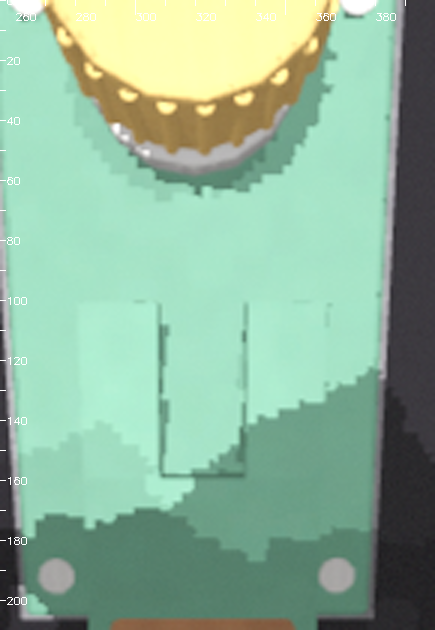

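```bash
python3 -m crank '[{"linear":[0,-1.4,0],"yaw":0,"jaw":30},{"linear":[0,0,-10],"yaw":0,"jaw":30},{"linear":[0,0,-10],"yaw":0,"jaw":30},{"linear":[0,0,-10],"yaw":0,"jaw":30},{"linear":[0,0,-10],"yaw":0,"jaw":30},{"linear":[0,0,-10],"yaw":0,"jaw":30},{"linear":[0,0,0],"yaw":0,"jaw":30},{"linear":[0,0,0],"yaw":0,"jaw":30}]' 40
python3 -c "
from h import *
go()
json.dump({k:np.array(v).tolist() for k,v in arm.camera_params('wrist').items()},open('w6.json','w'))
save('wrist','w6.png');save('scene','s6.png');crop('s6.png','s6c.png',300,160,120,120,5)"
```

```text
clock: 8.55
ee_pos: [584.3, 9.4, 41.9]
orientation: [-0.042, -0.706, -0.042, 0.706]
ft_force: [-0.0, 0.2, -4.3]
gripper_width: 0.43
phi -83.2 pos [584.3   9.4  41.9] j7 -0.85 F [-0.   0.2 -4.3] w 0.430 t 8.6 tilt 0.05
```

View pics/w6.png

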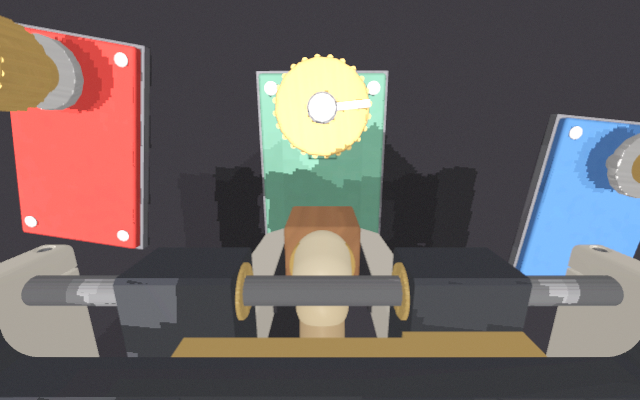

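View pics/s6c.png

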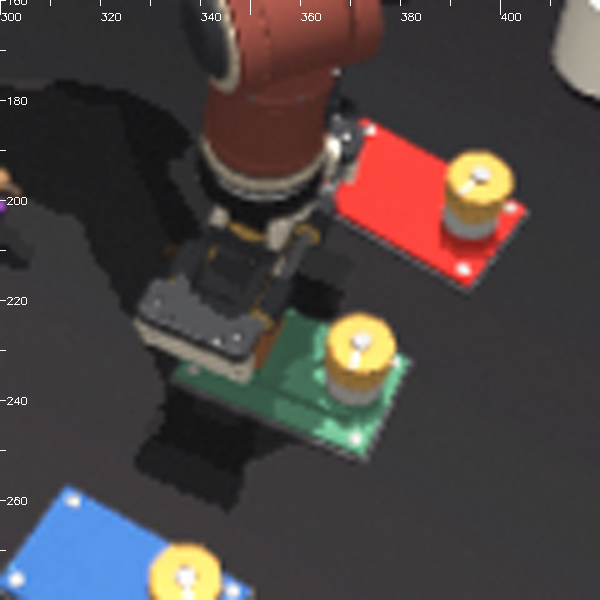

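Aligned (stud top at column 322), with no side force. About 21 mm is left, so I'll go in gently to contact.

```bash
python3 -m crank '[{"linear":[0,0,-6],"yaw":0,"jaw":30},{"linear":[0,0,-6],"yaw":0,"jaw":30},{"linear":[0,0,-5],"yaw":0,"jaw":30},{"linear":[0,0,-2],"yaw":0,"jaw":30},{"linear":[0,0,0],"yaw":0,"jaw":30},{"linear":[0,0,0],"yaw":0,"jaw":30}]' 40
python3 -m crank '[{"linear":[0,0,-1],"yaw":0,"jaw":30},{"linear":[0,0,0],"yaw":0,"jaw":30},{"linear":[0,0,0],"yaw":0,"jaw":30}]' 40
python3 -m crank '[{"linear":[0,0,-1],"yaw":0,"jaw":30},{"linear":[0,0,0],"yaw":0,"jaw":30},{"linear":[0,0,0],"yaw":0,"jaw":30}]' 40
```

```text
clock: 9.25
ee_pos: [603.1, 11.7, 42.0]
orientation: [-0.042, -0.706, -0.042, 0.706]
ft_force: [0.4, -0.7, -5.0]
gripper_width: 0.429
clock: 9.55
ee_pos: [604.3, 11.9, 42.2]
orientation: [-0.042, -0.706, -0.042, 0.706]
ft_force: [0.2, -0.2, -4.3]
gripper_width: 0.428
clock: 9.85
ee_pos: [605.4, 12.0, 42.1]
orientation: [-0.042, -0.706, -0.042, 0.706]
ft_force: [-1.5, 0.5, -4.2]
gripper_width: 0.432
```

```bash
python3 -m crank '[{"linear":[0,0,-1],"yaw":0,"jaw":30},{"linear":[0,0,0],"yaw":0,"jaw":30},{"linear":[0,0,0],"yaw":0,"jaw":30}]' 40
python3 -m crank '[{"linear":[0,0,-1],"yaw":0,"jaw":30},{"linear":[0,0,0],"yaw":0,"jaw":30},{"linear":[0,0,0],"yaw":0,"jaw":30}]' 40

```

```text
clock: 10.15
ee_pos: [605.6, 12.0, 42.0]
orientation: [-0.042, -0.705, -0.042, 0.706]
ft_force: [-2.1, -0.1, -3.0]
gripper_width: 0.425
clock: 10.45
ee_pos: [605.8, 12.1, 41.9]
orientation: [-0.042, -0.705, -0.042, 0.707]
ft_force: [-5.9, -0.6, -1.7]
gripper_width: 0.426
```

It has reached contact at the throat (−6 N). Now I'll lower it onto the plate and release.

```bash
python3 -m crank '[{"linear":[1.5,0,0.8],"yaw":0,"jaw":30},{"linear":[1,0,0],"yaw":0,"jaw":30},{"linear":[0,0,0],"yaw":0,"jaw":30},{"linear":[0,0,0],"yaw":0,"jaw":30}]' 40
python3 -m crank '[{"linear":[0,0,0],"yaw":0,"jaw":80},{"linear":[0,0,0],"yaw":0,"jaw":80},{"linear":[0,0,0],"yaw":0,"jaw":80},{"linear":[0,0,0],"yaw":0,"jaw":80},{"linear":[-30,0,0],"yaw":0,"jaw":80},{"linear":[-40,0,0],"yaw":0,"jaw":80},{"linear":[-40,0,0],"yaw":0,"jaw":80},{"linear":[0,0,0],"yaw":0,"jaw":80},{"linear":[0,0,0],"yaw":0,"jaw":80}]' 40
python3 -c "
from h import *
go()
json.dump({k:np.array(v).tolist() for k,v in arm.camera_params('wrist').items()},open('w7.json','w'))
save('wrist','w7.png')"
```

```text
clock: 10.85
ee_pos: [605.7, 12.0, 40.0]
orientation: [-0.042, -0.705, -0.042, 0.706]
ft_force: [-5.2, 0.0, 1.1]
gripper_width: 0.427
clock: 11.75
ee_pos: [607.3, 12.2, 150.6]
orientation: [0.042, 0.707, 0.042, -0.705]
ft_force: [0.2, -0.4, 0.4]
gripper_width: 0.799
phi -83.2 pos [607.3  12.2 150.6] j7 -0.97 F [ 0.2 -0.4  0.4] w 0.799 t 11.8 tilt 0.15
```

View pics/w7.png

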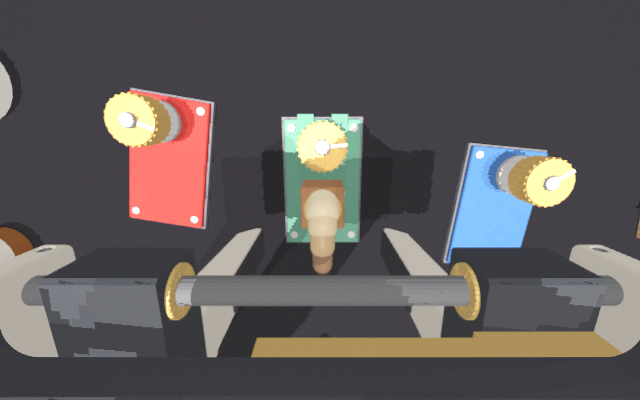

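The green horn is home, its tips showing past the plate edge at about (323,118), with the nut at (322,147). Next I'll locate the nut axis from two wrist views.

```bash
python3 -c "
from h import *
crop('w7.png','w7c.png',280,100,90,100,6);crop('w6.png','w6c.png',270,45,110,75,6)"
```

```text
(no output)
```

View pics/w7c.png

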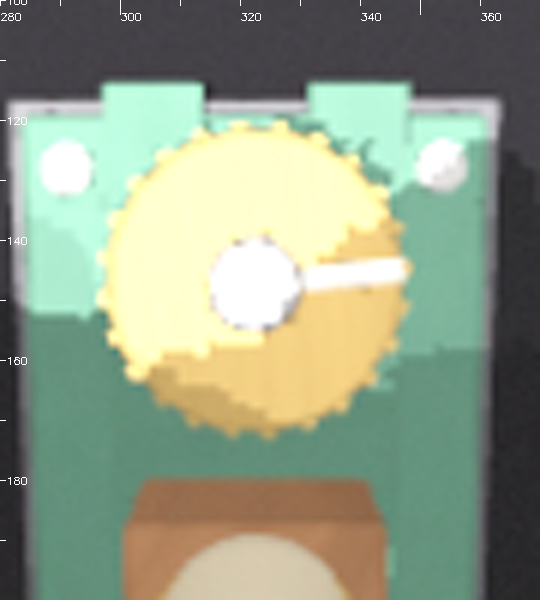

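View pics/w6c.png

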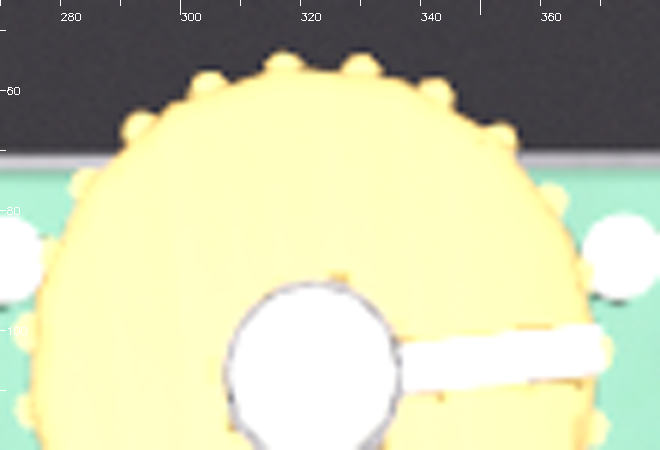

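```bash
python3 -c "
from h import *
P6=json.load(open('w6.json'));P7=json.load(open('w7.json'))
a=((255.5)/6-.5+280,(284.5)/6-.5+100); b=((314.5)/6-.5+270,(368.5)/6-.5+45)
p,e=tri(ray('wrist',a,P7),ray('wrist',b,P6)); print(p,e, plane('wrist',a,76,P7),plane('wrist',b,76,P6))
go([663.2,19.3,120],-43)"
```

```text
[663.22011712  18.99586842  78.48626301] [np.float64(0.02079572350997417), np.float64(0.020795723510001096)] [663.07163596  19.00056262  76.        ] [663.40414468  18.99948395  76.        ]
phi -83.2 pos [606.3  12.7 149.2] j7 -0.97 F [-0.4  0.7 -1.1] w 0.800 t 11.8 tilt 0.05
yaw rad -0.7011
linear after yaw [ 29.2  37.1 -43.7]
```

```bash
python3 -m crank '[{"linear":[0,0,0],"yaw":-0.14,"jaw":60},{"linear":[0,0,0],"yaw":-0.14,"jaw":60},{"linear":[0,0,0],"yaw":-0.14,"jaw":60},{"linear":[0,0,0],"yaw":-0.14,"jaw":60},{"linear":[0,0,0],"yaw":-0.14,"jaw":60},{"linear":[0,18,-22],"yaw":0,"jaw":60},{"linear":[0,19,-21.5],"yaw":0,"jaw":60},{"linear":[0,0,0],"yaw":0,"jaw":60},{"linear":[0,0,0],"yaw":0,"jaw":60},{"linear":[0,0,0],"yaw":0,"jaw":60}]' 40
python3 -c "
from h import *
go([663.2,19.0,48.5],-43)
save('wrist','w8.png')"
```

```text
clock: 12.8
ee_pos: [661.8, 18.4, 148.4]
orientation: [-0.281, -0.648, -0.282, 0.65]
ft_force: [-0.3, 0.5, -0.2]
gripper_width: 0.596
phi -43.1 pos [661.8  18.4 148.4] j7 -0.44 F [-0.3  0.5 -0.2] w 0.596 t 12.8 tilt 0.19
yaw rad -0.0022
linear after yaw [99.9  0.8 -1.6]
```

View pics/w8.png

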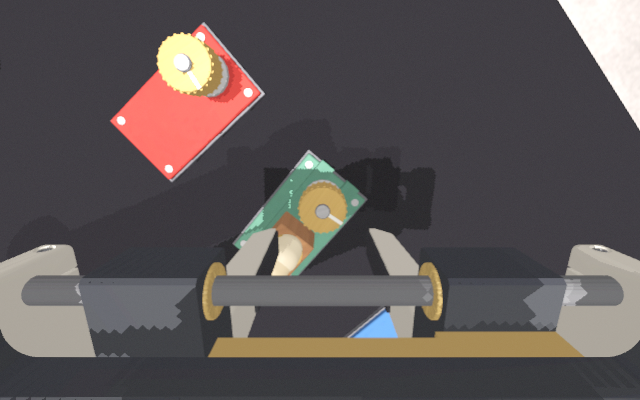

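```bash
python3 -m crank '[{"linear":[25,0.4,-1.4],"yaw":0,"jaw":60},{"linear":[25,0,0],"yaw":0,"jaw":60},{"linear":[20,0,0],"yaw":0,"jaw":60},{"linear":[10,0,0],"yaw":0,"jaw":60},{"linear":[0,0,0],"yaw":0,"jaw":60},{"linear":[0,0,0],"yaw":0,"jaw":60}]' 40
python3 -c "
from h import *
go([663.2,19.0,48.5],-43)"
python3 -m crank '[{"linear":[10,0,0],"yaw":0,"jaw":60},{"linear":[10,0,0],"yaw":0,"jaw":60},{"linear":[0,0,0],"yaw":0,"jaw":60},{"linear":[0,0,0],"yaw":0,"jaw":60}]' 40
python3 -c "
from h import *
go([663.2,19.0,48.5],-43)"
```

```text
clock: 13.45
ee_pos: [664.9, 19.2, 70.5]
orientation: [0.282, 0.649, 0.281, -0.648]
ft_force: [0.3, -0.1, 0.7]
gripper_width: 0.6
phi -43.1 pos [664.9  19.2  70.5] j7 -0.40 F [ 0.3 -0.1  0.7] w 0.600 t 13.4 tilt 0.07
yaw rad -0.0017
linear after yaw [22.  -1.2  1.3]
clock: 13.85
ee_pos: [664.3, 19.4, 49.2]
orientation: [-0.281, -0.648, -0.282, 0.649]
ft_force: [0.6, -0.5, -0.9]
gripper_width: 0.601
phi -43.1 pos [664.3  19.4  49.2] j7 -0.39 F [ 0.6 -0.5 -0.9] w 0.601 t 13.8 tilt 0.05
yaw rad -0.0015
linear after yaw [ 0.7 -0.5  1.1]
```

Within about 1 mm. I'll close on the nut and check the side force.

```bash
python3 -m crank '[{"linear":[0,-0.5,1],"yaw":0,"jaw":60},{"linear":[0,0,0],"yaw":0,"jaw":35},{"linear":[0,0,0],"yaw":0,"jaw":35},{"linear":[0,0,0],"yaw":0,"jaw":35},{"linear":[0,0,0],"yaw":0,"jaw":35}]' 40
python3 -c "
from h import *
go()
print(arm.get_state()['wrist_torque'])"
```

```text
clock: 14.35
ee_pos: [663.0, 19.6, 49.9]
orientation: [-0.281, -0.648, -0.282, 0.649]
ft_force: [-2.0, 1.2, 2.4]
gripper_width: 0.446
phi -43.1 pos [663.   19.6  49.9] j7 -0.39 F [-2.   1.2  2.4] w 0.446 t 14.3 tilt 0.08
[0.25149725 0.60414143 0.03959023]
```

```bash
python3 -m crank '[{"linear":[0.35,0,0],"yaw":0.14,"jaw":35},{"linear":[0.35,0,0],"yaw":0.14,"jaw":35},{"linear":[0.35,0,0],"yaw":0.14,"jaw":35},{"linear":[0.35,0,0],"yaw":0.14,"jaw":35},{"linear":[0.35,0,0],"yaw":0.14,"jaw":35},{"linear":[0.35,0,0],"yaw":0.14,"jaw":35},{"linear":[0.35,0,0],"yaw":0.14,"jaw":35},{"linear":[0.35,0,0],"yaw":0.14,"jaw":35},{"linear":[0.35,0,0],"yaw":0.14,"jaw":35},{"linear":[0.35,0,0],"yaw":0.14,"jaw":35},{"linear":[0,0,0],"yaw":0,"jaw":35},{"linear":[0,0,0],"yaw":0,"jaw":35}]' 40
python3 -c "
from h import *
go()
print(arm.get_state()['wrist_torque'])"
```

```text
clock: 15.55
ee_pos: [663.2, 18.3, 46.5]
orientation: [0.202, -0.678, 0.202, 0.678]
ft_force: [-2.3, -1.2, 4.4]
gripper_width: 0.45
phi -123.2 pos [663.2  18.3  46.5] j7 -1.53 F [-2.3 -1.2  4.4] w 0.450 t 15.6 tilt 0.07
[-0.20102771  0.74875096 -0.08824526]
```

```bash
python3 -m crank '[{"linear":[0,0,0],"yaw":0,"jaw":60},{"linear":[0,0,0],"yaw":0,"jaw":60},{"linear":[0,0,0],"yaw":-0.14,"jaw":60},{"linear":[0,0,0],"yaw":-0.14,"jaw":60},{"linear":[0,0,0],"yaw":-0.14,"jaw":60},{"linear":[0,0,0],"yaw":-0.14,"jaw":60},{"linear":[0,0,0],"yaw":-0.14,"jaw":60},{"linear":[0,0,0],"yaw":-0.14,"jaw":60},{"linear":[0,0,0],"yaw":-0.14,"jaw":60},{"linear":[0,0,0],"yaw":-0.14,"jaw":60},{"linear":[0,0,0],"yaw":-0.14,"jaw":60},{"linear":[0,0,0],"yaw":-0.14,"jaw":60}]' 40
python3 -m crank '[{"linear":[0,0,0],"yaw":0,"jaw":60},{"linear":[0,0,0],"yaw":0,"jaw":60}]' 40
python3 -c "
from h import *
go([663.2,19.0,46],-43)
save('wrist','w9.png')"
```

```text
clock: 16.75
ee_pos: [664.0, 19.4, 46.0]
orientation: [0.284, 0.648, 0.284, -0.647]
ft_force: [0.6, -0.2, -0.7]
gripper_width: 0.602
clock: 16.95
ee_pos: [663.8, 19.2, 46.1]
orientation: [0.281, 0.649, 0.281, -0.649]
ft_force: [-0.3, -0.6, 0.7]
gripper_width: 0.597
phi -43.2 pos [663.8  19.2  46.1] j7 -0.38 F [-0.3 -0.6  0.7] w 0.597 t 16.9 tilt 0.05
yaw rad -0.0040
linear after yaw [ 0.1 -0.3  0.5]
```

View pics/w9.png

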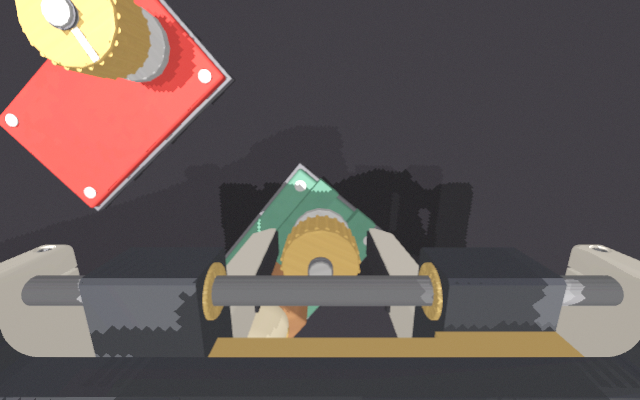

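The mark is now hidden behind the gripper (it was right at (335,217)), so the nut did turn. Second stroke.

```bash
python3 -m crank '[{"linear":[0,0,0],"yaw":0,"jaw":35},{"linear":[0,0,0],"yaw":0,"jaw":35},{"linear":[0,0,0],"yaw":0,"jaw":35},{"linear":[0.35,0,0],"yaw":0.14,"jaw":35},{"linear":[0.35,0,0],"yaw":0.14,"jaw":35},{"linear":[0.35,0,0],"yaw":0.14,"jaw":35},{"linear":[0.35,0,0],"yaw":0.14,"jaw":35},{"linear":[0.35,0,0],"yaw":0.14,"jaw":35},{"linear":[0.35,0,0],"yaw":0.14,"jaw":35}]' 40
python3 -c "
from h import *
go()
print(arm.get_state()['wrist_torque'])"
python3 -m crank '[{"linear":[0.35,0,0],"yaw":0.14,"jaw":35},{"linear":[0.35,0,0],"yaw":0.14,"jaw":35},{"linear":[0.35,0,0],"yaw":0.14,"jaw":35},{"linear":[0.35,0,0],"yaw":0.14,"jaw":35},{"linear":[0,0,0],"yaw":0,"jaw":35},{"linear":[0,0,0],"yaw":0,"jaw":35}]' 40
python3 -c "
from h import *
go()
print(arm.get_state()['wrist_torque'])"
```

```text
clock: 17.9
ee_pos: [663.3, 18.7, 44.0]
orientation: [0.009, -0.707, 0.01, 0.707]
ft_force: [-1.0, -0.5, -0.2]
gripper_width: 0.447
phi -91.5 pos [663.3  18.7  44. ] j7 -1.06 F [-1.  -0.5 -0.2] w 0.447 t 17.9 tilt 0.06
[-0.18012068  0.31913461  0.15101057]
clock: 18.5
ee_pos: [663.8, 17.8, 43.2]
orientation: [-0.201, 0.678, -0.202, -0.677]
ft_force: [-1.3, -2.0, 3.6]
gripper_width: 0.445
phi -123.1 pos [663.8  17.8  43.2] j7 -1.52 F [-1.3 -2.   3.6] w 0.445 t 18.5 tilt 0.15
[-0.54366505  0.35800822  0.58885994]
```

```bash
python3 -m crank '[{"linear":[0,0,0],"yaw":0,"jaw":60},{"linear":[0,0,0],"yaw":0,"jaw":60},{"linear":[0,0,0],"yaw":-0.14,"jaw":60},{"linear":[0,0,0],"yaw":-0.14,"jaw":60},{"linear":[0,0,0],"yaw":-0.14,"jaw":60},{"linear":[0,0,0],"yaw":-0.14,"jaw":60},{"linear":[0,0,0],"yaw":-0.14,"jaw":60},{"linear":[0,0,0],"yaw":-0.14,"jaw":60},{"linear":[0,0,0],"yaw":-0.14,"jaw":60},{"linear":[0,0,0],"yaw":-0.14,"jaw":60},{"linear":[0,0,0],"yaw":-0.14,"jaw":60},{"linear":[0,0,0],"yaw":-0.14,"jaw":60}]' 40
python3 -m crank '[{"linear":[0,0,0],"yaw":0,"jaw":60},{"linear":[0,0,0],"yaw":0,"jaw":60},{"linear":[0,0,0],"yaw":0,"jaw":35},{"linear":[0,0,0],"yaw":0,"jaw":35},{"linear":[0,0,0],"yaw":0,"jaw":35}]' 50
python3 -c "
from h import *
go()
print(arm.get_state()['wrist_torque'])"
python3 -m crank '[{"linear":[0.2,0,0],"yaw":0.1,"jaw":35},{"linear":[0.2,0,0],"yaw":0.1,"jaw":35},{"linear":[0,0,0],"yaw":0,"jaw":35},{"linear":[0,0,0],"yaw":0,"jaw":35}]' 50
python3 -c "
from h import *
go()
print(arm.get_state()['wrist_torque'])"
```

```text
clock: 19.7
ee_pos: [663.1, 20.0, 42.2]
orientation: [-0.283, -0.648, -0.284, 0.648]
ft_force: [-0.1, 0.0, 0.5]
gripper_width: 0.603
clock: 20.2
ee_pos: [663.1, 19.6, 42.5]
orientation: [-0.281, -0.648, -0.282, 0.649]
ft_force: [-1.8, 0.4, 0.8]
gripper_width: 0.446
phi -43.1 pos [663.1  19.6  42.5] j7 -0.37 F [-1.8  0.4  0.8] w 0.446 t 20.2 tilt 0.08
[ 0.06542865  0.29398335 -0.02440104]
clock: 20.6
ee_pos: [664.9, 20.8, 42.6]
orientation: [0.217, 0.674, 0.217, -0.672]
ft_force: [3.6, 2.4, 0.6]
gripper_width: 0.446
phi -54.2 pos [664.9  20.8  42.6] j7 -0.53 F [3.6 2.4 0.6] w 0.446 t 20.6 tilt 0.17
[ 0.58221625 -0.50278913  0.95541314]
```

```bash
python3 -m crank '[{"linear":[0,0,0],"yaw":0.1,"jaw":35},{"linear":[0,0,0],"yaw":0.1,"jaw":35},{"linear":[0,0,0],"yaw":0,"jaw":35},{"linear":[0,0,0],"yaw":0,"jaw":35}]' 50
python3 -c "
from h import *
go()
print(arm.get_state()['wrist_torque'])"
python3 -m crank '[{"linear":[0,0,0],"yaw":0.1,"jaw":35},{"linear":[0,0,0],"yaw":0.1,"jaw":35},{"linear":[0,0,0],"yaw":0.1,"jaw":35},{"linear":[0,0,0],"yaw":0,"jaw":35}]' 50
python3 -c "
from h import *
go()
print(arm.get_state()['wrist_torque'])"
```

```text
clock: 21.0
ee_pos: [665.3, 20.1, 42.9]
orientation: [0.148, 0.693, 0.148, -0.69]
ft_force: [3.8, 2.7, -0.0]
gripper_width: 0.441
phi -65.8 pos [665.3  20.1  42.9] j7 -0.69 F [ 3.8  2.7 -0. ] w 0.441 t 21.0 tilt 0.24
[ 0.57718225 -0.90013245  0.57729268]
clock: 21.4
ee_pos: [665.2, 19.1, 43.2]
orientation: [0.043, 0.707, 0.043, -0.705]
ft_force: [4.2, 1.9, 3.4]
gripper_width: 0.446
phi -83.0 pos [665.2  19.1  43.2] j7 -0.93 F [4.2 1.9 3.4] w 0.446 t 21.4 tilt 0.21
[ 0.47499435 -0.78039076  0.5566566 ]
```

Resisting torque stays near 0.6–0.9 N·m, well above the 0.12 N·m friction, so the pads are slipping at the stop. I'll release, rise and look.

```bash
python3 -m crank '[{"linear":[0,0,0],"yaw":0,"jaw":60},{"linear":[0,0,0],"yaw":0,"jaw":60},{"linear":[0,0,0],"yaw":0,"jaw":60},{"linear":[-20,0,0],"yaw":0,"jaw":60},{"linear":[-40,0,0],"yaw":0,"jaw":60},{"linear":[-45,0,0],"yaw":0,"jaw":100},{"linear":[0,0,30],"yaw":0,"jaw":100},{"linear":[0,0,30],"yaw":0,"jaw":100},{"linear":[0,0,0],"yaw":0,"jaw":100},{"linear":[0,0,0],"yaw":0,"jaw":100}]' 40
python3 -c "
from h import *
go()
json.dump({k:np.array(v).tolist() for k,v in arm.camera_params('wrist').items()},open('w10.json','w'))
save('wrist','w10.png');save('scene','s10.png')
crop('w10.png','w10c.png',280,100,90,100,6);crop('s10.png','s10c.png',255,170,140,130,5)"
```

```text
clock: 22.4
ee_pos: [603.2, 11.6, 147.2]
orientation: [-0.041, -0.706, -0.042, 0.706]
ft_force: [-0.1, -0.3, -0.5]
gripper_width: 0.971
phi -83.3 pos [603.2  11.6 147.2] j7 -0.95 F [-0.1 -0.3 -0.5] w 0.971 t 22.4 tilt 0.06
```

View pics/w10c.png

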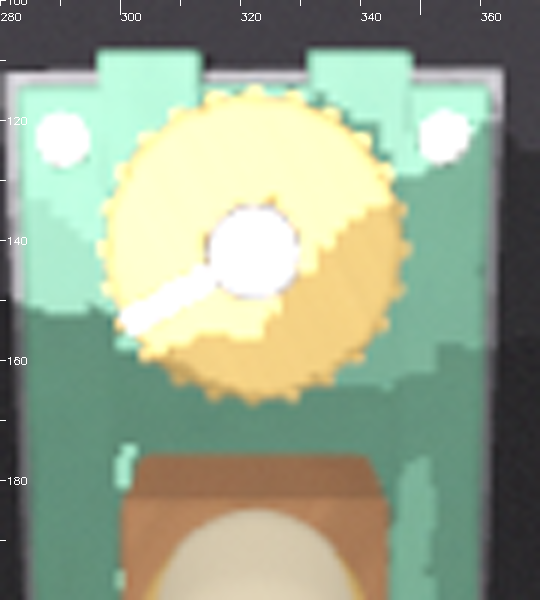

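View pics/s10c.png

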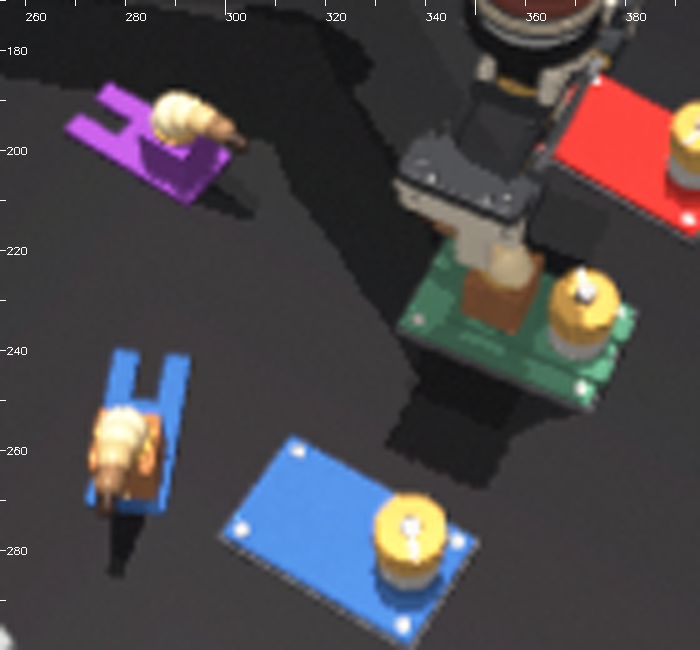

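Green is clamped: the mark swung about 154° clockwise and the foot is still home. The blue horn has not moved, at scene (280,255). On to blue.

```bash
python3 -m crank '[{"linear":[-20,0,10],"yaw":-0.148,"jaw":100},{"linear":[-20,0,0],"yaw":-0.148,"jaw":100},{"linear":[-20,0,0],"yaw":-0.148,"jaw":100},{"linear":[-10,0,0],"yaw":-0.148,"jaw":100},{"linear":[0,0,0],"yaw":-0.148,"jaw":100},{"linear":[0,0,0],"yaw":-0.148,"jaw":100},{"linear":[0,0,0],"yaw":-0.148,"jaw":100},{"linear":[0,0,0],"yaw":-0.148,"jaw":100},{"linear":[0,0,0],"yaw":-0.148,"jaw":100},{"linear":[0,0,0],"yaw":-0.148,"jaw":100},{"linear":[0,0,0],"yaw":-0.148,"jaw":100},{"linear":[0,0,0],"yaw":-0.148,"jaw":100}]' 40
python3 -m crank '[{"linear":[0,0,0],"yaw":-0.15,"jaw":100},{"linear":[0,0,0],"yaw":0,"jaw":100},{"linear":[0,0,0],"yaw":0,"jaw":100}]' 40
python3 -c "
from h import *
go([475,-215,220],27.6)"
```

```text
clock: 23.7
ee_pos: [594.9, 10.5, 216.9]
orientation: [0.575, 0.411, 0.575, -0.411]
ft_force: [0.8, 0.3, -0.4]
gripper_width: 1.002
clock: 24.0
ee_pos: [594.5, 10.4, 217.0]
orientation: [0.603, 0.37, 0.603, -0.37]
ft_force: [0.1, 0.7, 0.2]
gripper_width: 1.001
phi 27.0 pos [594.5  10.4 217. ] j7 0.59 F [0.1 0.7 0.2] w 1.001 t 24.0 tilt 0.01
yaw rad -0.0113
linear after yaw [  -3.  -210.4  144.4]
```

```bash
python3 -m crank '[{"linear":[0,-35,24],"yaw":-0.011,"jaw":100},{"linear":[0,-35,24],"yaw":0,"jaw":100},{"linear":[0,-35,24],"yaw":0,"jaw":100},{"linear":[0,-35,24],"yaw":0,"jaw":100},{"linear":[0,-35,24],"yaw":0,"jaw":100},{"linear":[0,-35,24],"yaw":0,"jaw":100},{"linear":[0,0,0],"yaw":0,"jaw":100},{"linear":[0,0,0],"yaw":0,"jaw":100},{"linear":[0,0,0],"yaw":0,"jaw":100}]' 40
python3 -c "
from h import *
go()
json.dump({k:np.array(v).tolist() for k,v in arm.camera_params('wrist').items()},open('w11.json','w'))
save('wrist','w11.png');crop('w11.png','w11c.png',280,100,90,110,6)"
```

```text
clock: 24.9
ee_pos: [475.9, -212.9, 217.1]
orientation: [0.606, 0.365, 0.606, -0.365]
ft_force: [0.2, 0.2, -0.2]
gripper_width: 1.0
phi 27.9 pos [ 475.9 -212.9  217.1] j7 1.04 F [ 0.2  0.2 -0.2] w 1.000 t 24.9 tilt 0.06
```

View pics/w11.png

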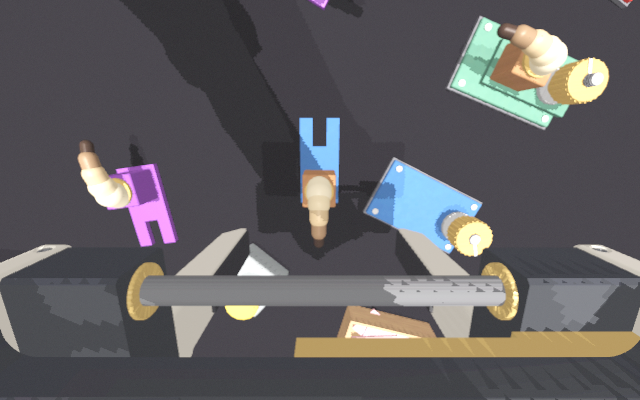

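View pics/w11c.png

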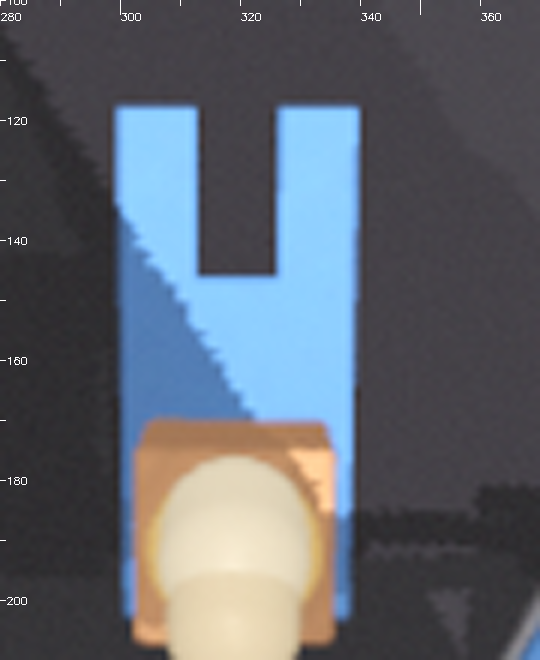

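The wrist view has the blue horn centred: tips at crop (116–360,106), throat (198–276,275), rear corners (123/351,620).

```bash
python3 -c "
from h import *
o,a=foot('w11.json',280,100,6,(116,106),(360,106),(198,275),(276,275),(123,618),(351,618))
a=117.8
f=np.array([np.cos(np.radians(a)),np.sin(np.radians(a))]);g=o-30*f
go([g[0],g[1],110],a-90)"
```

```text
ang axis 117.6, ang tips 117.9, width tip 51.0 rear 51.5 slot 16.7 len tip-throat 34.7
tip [ 434.7 -140.3] throat [ 450.7 -171.1] origin [ 460.1 -188.9] grip [ 474.  -215.5]
phi 27.9 pos [ 476.  -212.6  217.1] j7 1.04 F [0.5 0.8 0.3] w 1.002 t 24.9 tilt 0.05
yaw rad 0.0022
linear after yaw [107.1  -3.1   1.6]
```

```bash
python3 -m crank '[{"linear":[35,-3,1.6],"yaw":0.002,"jaw":100},{"linear":[35,0,0],"yaw":0,"jaw":100},{"linear":[30,0,0],"yaw":0,"jaw":100},{"linear":[0,0,0],"yaw":0,"jaw":100},{"linear":[0,0,0],"yaw":0,"jaw":100}]' 40
python3 -c "
from h import *
go([474,-215.5,26],27.8)
save('wrist','w12.png')"
```

```text
clock: 25.45
ee_pos: [473.8, -216.3, 117.4]
orientation: [0.605, 0.365, 0.606, -0.365]
ft_force: [0.4, -0.2, 0.1]
gripper_width: 1.0
phi 27.8 pos [ 473.8 -216.3  117.4] j7 1.11 F [ 0.4 -0.2  0.1] w 1.000 t 25.4 tilt 0.03
yaw rad -0.0005
linear after yaw [91.4  0.5 -0.6]
```

View pics/w12.png

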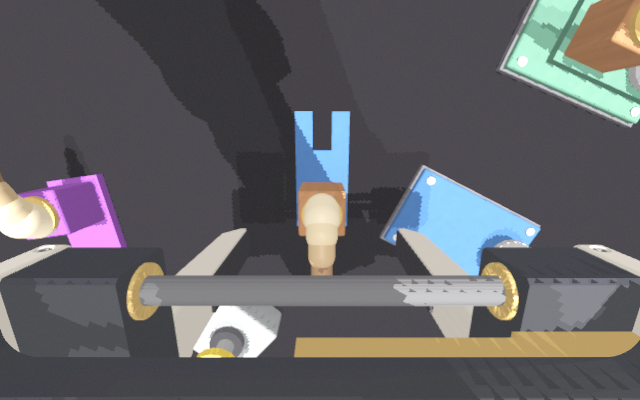

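```bash
python3 -m crank '[{"linear":[30,0.3,-0.5],"yaw":0,"jaw":80},{"linear":[30,0,0],"yaw":0,"jaw":80},{"linear":[20,0,0],"yaw":0,"jaw":80},{"linear":[11,0,0],"yaw":0,"jaw":80},{"linear":[0,0,0],"yaw":0,"jaw":80},{"linear":[0,0,0],"yaw":0,"jaw":30},{"linear":[0,0,0],"yaw":0,"jaw":30},{"linear":[0,0,0],"yaw":0,"jaw":30},{"linear":[0,0,0],"yaw":0,"jaw":30},{"linear":[0,0,0],"yaw":0,"jaw":30},{"linear":[0,0,0],"yaw":0,"jaw":30}]' 40
python3 -c "
from h import *
go()"
python3 -m crank '[{"linear":[-15,0,0],"yaw":0,"jaw":30},{"linear":[-15,0,0],"yaw":0,"jaw":30},{"linear":[-10,0,0],"yaw":0,"jaw":30},{"linear":[0,0,0],"yaw":0,"jaw":30},{"linear":[0,0,0],"yaw":0,"jaw":30}]' 40
python3 -c "
from h import *
go([529,-180.5,66],-88.6)
save('wrist','w13.png')"
```

```text
clock: 26.6
ee_pos: [473.3, -216.7, 26.7]
orientation: [0.605, 0.366, 0.605, -0.366]
ft_force: [-0.2, 0.6, 3.8]
gripper_width: 0.428
phi 27.7 pos [ 473.3 -216.7   26.7] j7 1.16 F [-0.2  0.6  3.8] w 0.428 t 26.6 tilt 0.04
clock: 27.1
ee_pos: [472.8, -216.4, 66.0]
orientation: [0.605, 0.366, 0.605, -0.366]
ft_force: [1.0, -0.1, -2.4]
gripper_width: 0.429
phi 27.7 pos [ 472.8 -216.4   66. ] j7 1.14 F [ 1.  -0.1 -2.4] w 0.429 t 27.1 tilt 0.04
yaw rad 2.0295
linear after yaw [  0.  -34.5 -57.1]
```

View pics/w13.png

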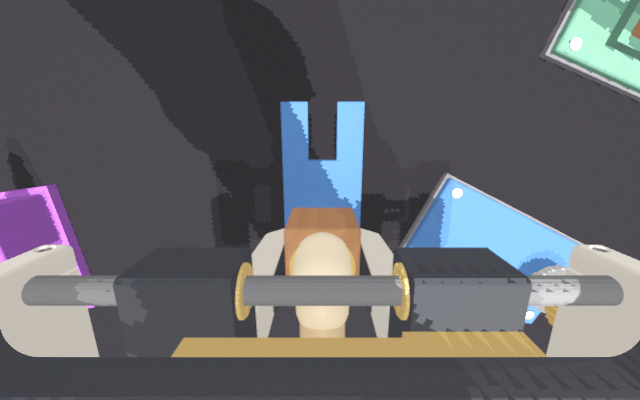

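```bash
python3 -m crank '[{"linear":[0,0,0],"yaw":0.145,"jaw":30},{"linear":[0,0,0],"yaw":0.145,"jaw":30},{"linear":[0,0,0],"yaw":0.145,"jaw":30},{"linear":[0,0,0],"yaw":0.145,"jaw":30},{"linear":[0,0,0],"yaw":0.145,"jaw":30},{"linear":[0,0,0],"yaw":0.145,"jaw":30},{"linear":[0,0,0],"yaw":0.145,"jaw":30},{"linear":[0,0,0],"yaw":0.145,"jaw":30},{"linear":[0,0,0],"yaw":0.145,"jaw":30},{"linear":[0,0,0],"yaw":0.145,"jaw":30},{"linear":[0,0,0],"yaw":0.145,"jaw":30},{"linear":[0,0,0],"yaw":0.145,"jaw":30}]' 40
python3 -m crank '[{"linear":[0,0,0],"yaw":0.145,"jaw":30},{"linear":[0,0,0],"yaw":0.145,"jaw":30},{"linear":[0,0,0],"yaw":0,"jaw":30},{"linear":[0,0,0],"yaw":0,"jaw":30}]' 40
python3 -c "
from h import *
go([529,-180.5,66],-88.6)"
```

```text
clock: 28.35
ee_pos: [472.6, -216.0, 65.3]
orientation: [-0.108, -0.698, -0.109, 0.699]
ft_force: [0.2, -0.9, -2.7]
gripper_width: 0.428
clock: 28.75
ee_pos: [472.8, -216.2, 65.6]
orientation: [-0.01, -0.707, -0.01, 0.708]
ft_force: [0.3, -0.0, -2.9]
gripper_width: 0.427
phi -88.4 pos [ 472.8 -216.2   65.6] j7 -0.33 F [ 0.3 -0.  -2.9] w 0.427 t 28.8 tilt 0.09
yaw rad 0.0030
linear after yaw [ -0.5 -34.3 -57.1]
```

```bash
python3 -m crank '[{"linear":[0,-17,-20],"yaw":0.003,"jaw":30},{"linear":[0,-17,-20],"yaw":0,"jaw":30},{"linear":[0,0,-17],"yaw":0,"jaw":30},{"linear":[0,0,0],"yaw":0,"jaw":30},{"linear":[0,0,0],"yaw":0,"jaw":30},{"linear":[0,0,0],"yaw":0,"jaw":30}]' 40
python3 -c "
from h import *
go([529,-180.5,66],-88.6)
json.dump({k:np.array(v).tolist() for k,v in arm.camera_params('wrist').items()},open('w14.json','w'))
save('wrist','w14.png');crop('w14.png','w14c.png',255,0,145,210,3)"
```

```text
clock: 29.35
ee_pos: [527.7, -182.2, 66.3]
orientation: [-0.007, -0.707, -0.007, 0.708]
ft_force: [-0.7, 0.1, -2.3]
gripper_width: 0.426
phi -88.9 pos [ 527.7 -182.2   66.3] j7 -0.48 F [-0.7  0.1 -2.3] w 0.426 t 29.4 tilt 0.08
yaw rad -0.0052
linear after yaw [ 0.2 -1.6 -1.3]
```

View pics/w14c.png

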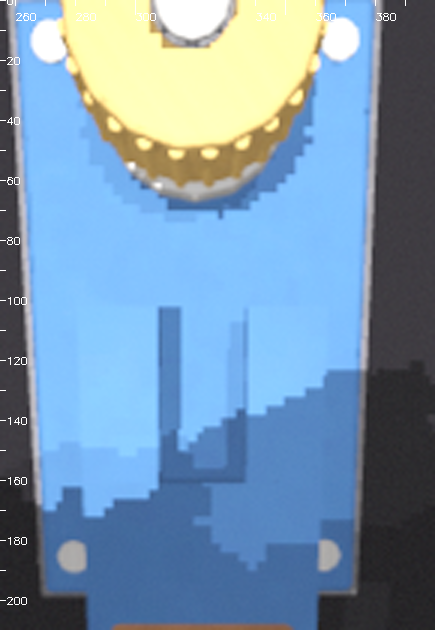

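```bash
python3 -c "
from h import *
P=json.load(open('w14.json'))
g=lambda x,y,z:plane('wrist',((x+.5)/3-.5+255,(y+.5)/3-.5),z,P)[:2]
BL,BR,uL,uR=[g(*p,12) for p in ((44,590),(355,590),(26,200),(369,200))]
b=(BL+BR)/2;u=(uL+uR)/2;f=(u-b)/np.linalg.norm(u-b);e=BL-BR
print('plate ang',np.degrees(np.arctan2(f[1],f[0])),np.degrees(np.arctan2(-e[0],e[1])),'W',np.linalg.norm(e),np.linalg.norm(uL-uR))
a=np.radians(1.3);fa=np.array([np.cos(a),np.sin(a)]);n=np.array([-fa[1],fa[0]]);print('stud',b+110*fa,'top est 656.3,-176.1')
sL,sR,tL,tR=[g(*p,47) for p in ((160,480),(246,480),(160,310),(247,310))]
T=(sL+sR)/2; print('throat',T,'W',np.linalg.norm(sL-sR),'ang',np.degrees(np.arctan2(*(((tL+tR)-(sL+sR))[::-1]))))
st=b+110*fa; print('lateral stud-throat (+left)',(st-T)@n,'along',(st-T)@fa)
st=np.array([656.3,-176.1]); print('top: lateral',(st-T)@n,'along',(st-T)@fa)
print('lat at stud top px', plane('wrist',(255+(194.5)/3-.5,0),76,P))
"
```

```text
plate ang 1.344866650306281 1.1145063973110734 W 80.76750516534223 79.507418311589
stud [ 657.0063481  -178.40838559] top est 656.3,-176.1
throat [ 579.22550186 -181.17999038] W 18.043149359569153 ang 0.950002490198182
lateral stud-throat (+left) 1.006251400885467 along 77.82370649717387
top: lateral 3.33006798681543 along 77.16991131687993
lat at stud top px [ 655.50221241 -178.29916078   76.        ]
```

```bash
python3 -m crank '[{"linear":[8,-1,0],"yaw":-0.004,"jaw":30},{"linear":[8,0,0],"yaw":0,"jaw":30},{"linear":[8.5,0,0],"yaw":0,"jaw":30},{"linear":[0,0,0],"yaw":0,"jaw":30},{"linear":[0,0,0],"yaw":0,"jaw":30},{"linear":[0,0,0],"yaw":0,"jaw":30}]' 40
python3 -c "
from h import *
go()
save('wrist','w15.png');crop('w15.png','w15c.png',255,0,145,210,3)"
```

```text
clock: 30.0
ee_pos: [529.4, -180.6, 41.9]
orientation: [0.009, 0.707, 0.009, -0.707]
ft_force: [0.3, -0.0, -1.9]
gripper_width: 0.426
phi -88.6 pos [ 529.4 -180.6   41.9] j7 -0.45 F [ 0.3 -0.  -1.9] w 0.426 t 30.0 tilt 0.03
```

View pics/w15c.png

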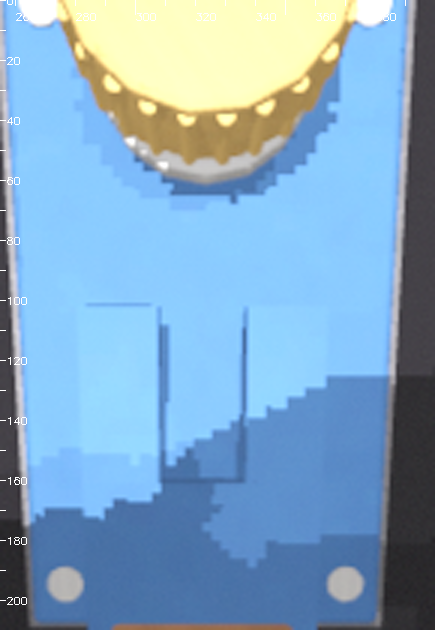

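```bash
python3 -m crank '[{"linear":[0.8,0.5,0],"yaw":0,"jaw":30},{"linear":[0,0,-10],"yaw":0,"jaw":30},{"linear":[0,0,-10],"yaw":0,"jaw":30},{"linear":[0,0,-10],"yaw":0,"jaw":30},{"linear":[0,0,-10],"yaw":0,"jaw":30},{"linear":[0,0,-10],"yaw":0,"jaw":30},{"linear":[0,0,0],"yaw":0,"jaw":30},{"linear":[0,0,0],"yaw":0,"jaw":30}]' 40
python3 -c "
from h import *
go()
json.dump({k:np.array(v).tolist() for k,v in arm.camera_params('wrist').items()},open('w16.json','w'))
save('wrist','w16.png')"
```

```text
clock: 30.85
ee_pos: [579.1, -179.6, 40.8]
orientation: [-0.009, -0.707, -0.009, 0.707]
ft_force: [0.3, -0.9, -3.1]
gripper_width: 0.428
phi -88.6 pos [ 579.1 -179.6   40.8] j7 -0.54 F [ 0.3 -0.9 -3.1] w 0.428 t 30.9 tilt 0.05
```

View pics/w16.png

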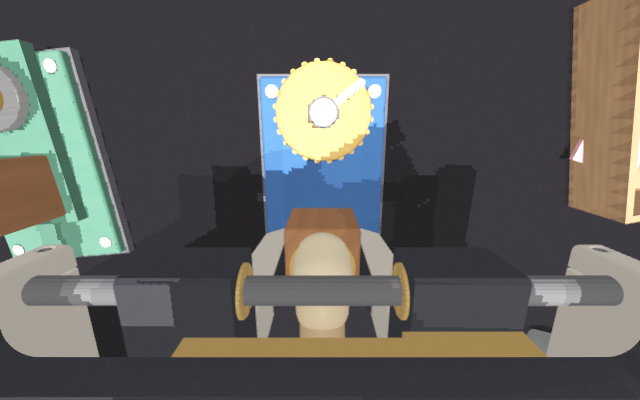

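Aligned, with the stud top at column 323. I'll continue in to contact.

```bash
python3 -m crank '[{"linear":[0,0,-6],"yaw":0,"jaw":30},{"linear":[0,0,-6],"yaw":0,"jaw":30},{"linear":[0,0,-5],"yaw":0,"jaw":30},{"linear":[0,0,-2],"yaw":0,"jaw":30},{"linear":[0,0,0],"yaw":0,"jaw":30},{"linear":[0,0,0],"yaw":0,"jaw":30}]' 40
python3 -m crank '[{"linear":[0,0,-1.5],"yaw":0,"jaw":30},{"linear":[0,0,0],"yaw":0,"jaw":30},{"linear":[0,0,0],"yaw":0,"jaw":30}]' 40
python3 -m crank '[{"linear":[0,0,-1.5],"yaw":0,"jaw":30},{"linear":[0,0,0],"yaw":0,"jaw":30},{"linear":[0,0,0],"yaw":0,"jaw":30}]' 40
```

```text
clock: 31.5
ee_pos: [598.0, -179.2, 40.9]
orientation: [-0.009, -0.707, -0.009, 0.707]
ft_force: [0.6, -1.0, -2.5]
gripper_width: 0.424
clock: 31.8
ee_pos: [599.4, -179.2, 40.9]
orientation: [-0.009, -0.707, -0.009, 0.707]
ft_force: [-1.7, -0.2, -1.5]
gripper_width: 0.427
clock: 32.1
ee_pos: [599.6, -179.2, 40.8]
orientation: [-0.008, -0.706, -0.009, 0.708]
ft_force: [-5.2, 0.2, 0.1]
gripper_width: 0.424
```

```bash
python3 -m crank '[{"linear":[1.2,0,0.8],"yaw":0,"jaw":30},{"linear":[1,0,0],"yaw":0,"jaw":30},{"linear":[0,0,0],"yaw":0,"jaw":30},{"linear":[0,0,0],"yaw":0,"jaw":30}]' 40
python3 -m crank '[{"linear":[0,0,0],"yaw":0,"jaw":80},{"linear":[0,0,0],"yaw":0,"jaw":80},{"linear":[0,0,0],"yaw":0,"jaw":80},{"linear":[0,0,0],"yaw":0,"jaw":80},{"linear":[-30,0,0],"yaw":0,"jaw":80},{"linear":[-40,0,0],"yaw":0,"jaw":80},{"linear":[-40,0,0],"yaw":0,"jaw":80},{"linear":[0,0,0],"yaw":0,"jaw":80},{"linear":[0,0,0],"yaw":0,"jaw":80}]' 40
python3 -c "
from h import *
go()
json.dump({k:np.array(v).tolist() for k,v in arm.camera_params('wrist').items()},open('w17.json','w'))
save('wrist','w17.png')
crop('w17.png','w17c.png',280,100,90,100,6);crop('w16.png','w16c.png',270,55,110,75,6)"
```

```text
clock: 32.5
ee_pos: [599.5, -179.3, 38.8]
orientation: [-0.009, -0.707, -0.009, 0.708]
ft_force: [-5.1, -0.2, 0.8]
gripper_width: 0.425
clock: 33.4
ee_pos: [601.2, -179.1, 149.7]
orientation: [0.009, 0.708, 0.009, -0.706]
ft_force: [0.3, -0.3, -1.1]
gripper_width: 0.798
phi -88.6 pos [ 601.2 -179.1  149.7] j7 -0.67 F [ 0.3 -0.3 -1.1] w 0.798 t 33.4 tilt 0.15
```

View pics/w17c.png

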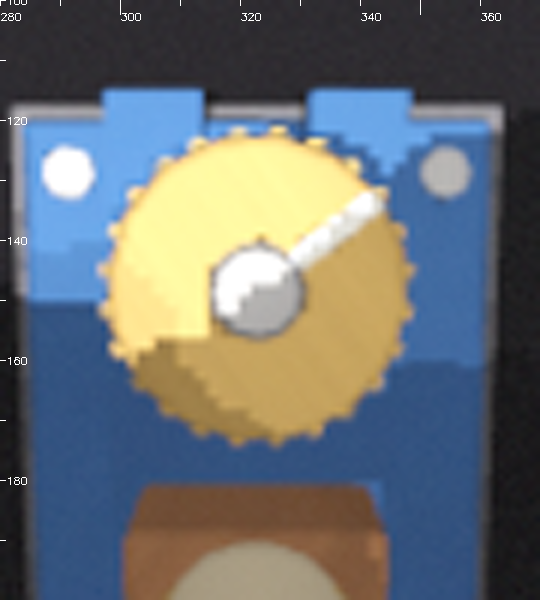

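View pics/w16c.png

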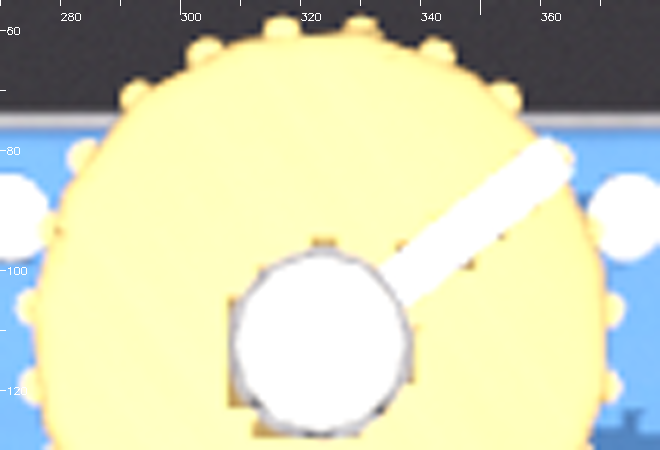

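The blue horn is home with its tips showing past the plate, and the mark reads about +36°. By comparison with green, expect about 186° of turn.

```bash
python3 -c "
from h import *
P6=json.load(open('w16.json'));P7=json.load(open('w17.json'))
a=((257.5)/6-.5+280,(290.5)/6-.5+100); b=((320.5)/6-.5+270,(342.5)/6-.5+55)
p,e=tri(ray('wrist',a,P7),ray('wrist',b,P6)); print(p,e, plane('wrist',a,76,P7),plane('wrist',b,76,P6))
go([p[0],p[1],150],-48.7)"
```

```text
[ 656.48471834 -177.90836075   74.92800968] [np.float64(0.03187387180783525), np.float64(0.031873871807816936)] [ 656.55150682 -177.87379294   76.        ] [ 656.42560894 -177.93912936   76.        ]
phi -88.6 pos [ 600.4 -178.4  148.2] j7 -0.67 F [-0.1 -0.1 -1.2] w 0.795 t 33.5 tilt 0.06
yaw rad -0.6956
linear after yaw [ -1.8  36.6 -42.5]
```

```bash
python3 -m crank '[{"linear":[0,0,0],"yaw":-0.14,"jaw":60},{"linear":[0,0,0],"yaw":-0.14,"jaw":60},{"linear":[0,0,0],"yaw":-0.14,"jaw":60},{"linear":[0,0,0],"yaw":-0.14,"jaw":60},{"linear":[0,0,0],"yaw":-0.136,"jaw":60},{"linear":[0,18,-21],"yaw":0,"jaw":60},{"linear":[0,18.5,-21.5],"yaw":0,"jaw":60},{"linear":[0,0,0],"yaw":0,"jaw":60},{"linear":[0,0,0],"yaw":0,"jaw":60},{"linear":[0,0,0],"yaw":0,"jaw":60}]' 40
python3 -c "
from h import *
go([656.5,-177.9,75],-48.7)"
python3 -m crank '[{"linear":[25,0,0],"yaw":0,"jaw":60},{"linear":[25,0,0],"yaw":0,"jaw":60},{"linear":[23,0,0],"yaw":0,"jaw":60},{"linear":[0,0,0],"yaw":0,"jaw":60},{"linear":[0,0,0],"yaw":0,"jaw":60}]' 40
python3 -c "
from h import *
go([656.5,-177.9,49.5],-48.7)"
```

```text
clock: 34.45
ee_pos: [655.0, -178.6, 147.6]
orientation: [-0.248, -0.661, -0.249, 0.663]
ft_force: [-0.4, 0.0, 0.3]
gripper_width: 0.599
phi -48.8 pos [ 655.  -178.6  147.6] j7 -0.16 F [-0.4  0.   0.3] w 0.599 t 34.5 tilt 0.17
yaw rad -0.0013
linear after yaw [72.6  0.6 -1.8]
clock: 34.95
ee_pos: [655.9, -178.8, 76.0]
orientation: [-0.249, -0.662, -0.249, 0.662]
ft_force: [0.9, -0.6, 0.6]
gripper_width: 0.601
phi -48.7 pos [ 655.9 -178.8   76. ] j7 -0.11 F [ 0.9 -0.6  0.6] w 0.601 t 35.0 tilt 0.05
yaw rad -0.0009
linear after yaw [26.5 -0.2 -1.1]
```

```bash
python3 -m crank '[{"linear":[10,0,-0.9],"yaw":0,"jaw":60},{"linear":[10,0,0],"yaw":0,"jaw":60},{"linear":[6,0,0],"yaw":0,"jaw":60},{"linear":[0,0,0],"yaw":0,"jaw":60},{"linear":[0,0,0],"yaw":0,"jaw":60},{"linear":[0,0,0],"yaw":0,"jaw":35},{"linear":[0,0,0],"yaw":0,"jaw":35},{"linear":[0,0,0],"yaw":0,"jaw":35},{"linear":[0,0,0],"yaw":0,"jaw":35}]' 40
python3 -c "
from h import *
go([656.5,-177.9,49.5],-48.7)
print(arm.get_state()['wrist_torque'])"
```

```text
clock: 35.85
ee_pos: [656.8, -177.3, 50.1]
orientation: [-0.249, -0.662, -0.25, 0.662]
ft_force: [-2.8, 2.5, 3.1]
gripper_width: 0.443
phi -48.7 pos [ 656.8 -177.3   50.1] j7 -0.10 F [-2.8  2.5  3.1] w 0.443 t 35.9 tilt 0.09
yaw rad 0.0002
linear after yaw [0.6 0.3 0.6]
[0.34987201 0.62413866 0.02447644]
```

Grip is good. Stroke 1, then back and stroke 2.

```bash
python3 -m crank '[{"linear":[0.35,0,0],"yaw":0.14,"jaw":35},{"linear":[0.35,0,0],"yaw":0.14,"jaw":35},{"linear":[0.35,0,0],"yaw":0.14,"jaw":35},{"linear":[0.35,0,0],"yaw":0.14,"jaw":35},{"linear":[0.35,0,0],"yaw":0.14,"jaw":35},{"linear":[0.35,0,0],"yaw":0.14,"jaw":35},{"linear":[0.35,0,0],"yaw":0.14,"jaw":35},{"linear":[0.35,0,0],"yaw":0.14,"jaw":35},{"linear":[0.35,0,0],"yaw":0.14,"jaw":35},{"linear":[0.35,0,0],"yaw":0.14,"jaw":35},{"linear":[0,0,0],"yaw":0,"jaw":35},{"linear":[0,0,0],"yaw":0,"jaw":35}]' 40
python3 -c "
from h import *
go()
print(arm.get_state()['wrist_torque'])"
python3 -m crank '[{"linear":[0,0,0],"yaw":0,"jaw":60},{"linear":[0,0,0],"yaw":0,"jaw":60},{"linear":[0,0,0],"yaw":-0.14,"jaw":60},{"linear":[0,0,0],"yaw":-0.14,"jaw":60},{"linear":[0,0,0],"yaw":-0.14,"jaw":60},{"linear":[0,0,0],"yaw":-0.14,"jaw":60},{"linear":[0,0,0],"yaw":-0.14,"jaw":60},{"linear":[0,0,0],"yaw":-0.14,"jaw":60},{"linear":[0,0,0],"yaw":-0.14,"jaw":60},{"linear":[0,0,0],"yaw":-0.14,"jaw":60},{"linear":[0,0,0],"yaw":-0.14,"jaw":60},{"linear":[0,0,0],"yaw":-0.14,"jaw":60}]' 40
python3 -m crank '[{"linear":[0,0,0],"yaw":0,"jaw":60},{"linear":[0,0,0],"yaw":0,"jaw":60}]' 40
python3 -c "
from h import *
go([656.5,-177.9,46],-48.7)
save('wrist','w18.png')"
```

```text
clock: 37.05
ee_pos: [656.7, -179.0, 46.7]
orientation: [-0.234, 0.667, -0.236, -0.667]
ft_force: [-1.7, -0.8, 2.8]
gripper_width: 0.45
phi -128.8 pos [ 656.7 -179.    46.7] j7 -1.29 F [-1.7 -0.8  2.8] w 0.450 t 37.0 tilt 0.12
[-0.2428078   0.68070065 -0.09900123]
clock: 38.25
ee_pos: [657.8, -177.1, 46.1]
orientation: [0.252, 0.661, 0.252, -0.66]
ft_force: [0.4, -0.4, 0.2]
gripper_width: 0.6
clock: 38.45
ee_pos: [657.5, -177.5, 46.2]
orientation: [0.248, 0.662, 0.249, -0.662]
ft_force: [0.1, -0.6, -0.5]
gripper_width: 0.601
phi -48.8 pos [ 657.5 -177.5   46.2] j7 -0.09 F [ 0.1 -0.6 -0.5] w 0.601 t 38.5 tilt 0.06
yaw rad -0.0023
linear after yaw [ 0.2 -0.4  1. ]
```

View pics/w18.png

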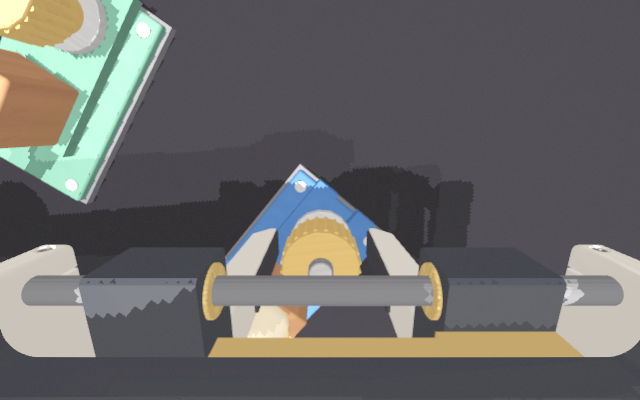

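The nut is centred in the jaws at about (320,270). Stroke 2, return, and regrip.

```bash
python3 -m crank '[{"linear":[0,0,0.8],"yaw":0,"jaw":35},{"linear":[0,0,0],"yaw":0,"jaw":35},{"linear":[0,0,0],"yaw":0,"jaw":35},{"linear":[0,0,0],"yaw":0,"jaw":35}]' 40
python3 -m crank '[{"linear":[0.35,0,0],"yaw":0.14,"jaw":35},{"linear":[0.35,0,0],"yaw":0.14,"jaw":35},{"linear":[0.35,0,0],"yaw":0.14,"jaw":35},{"linear":[0.35,0,0],"yaw":0.14,"jaw":35},{"linear":[0.35,0,0],"yaw":0.14,"jaw":35},{"linear":[0.35,0,0],"yaw":0.14,"jaw":35},{"linear":[0.35,0,0],"yaw":0.14,"jaw":35},{"linear":[0.35,0,0],"yaw":0.14,"jaw":35},{"linear":[0.35,0,0],"yaw":0.14,"jaw":35},{"linear":[0.35,0,0],"yaw":0.14,"jaw":35},{"linear":[0,0,0],"yaw":0,"jaw":35},{"linear":[0,0,0],"yaw":0,"jaw":35}]' 40
python3 -c "
from h import *
go()
print(arm.get_state()['wrist_torque'])"
python3 -m crank '[{"linear":[0,0,0],"yaw":0,"jaw":60},{"linear":[0,0,0],"yaw":0,"jaw":60},{"linear":[0,0,0],"yaw":-0.14,"jaw":60},{"linear":[0,0,0],"yaw":-0.14,"jaw":60},{"linear":[0,0,0],"yaw":-0.14,"jaw":60},{"linear":[0,0,0],"yaw":-0.14,"jaw":60},{"linear":[0,0,0],"yaw":-0.14,"jaw":60},{"linear":[0,0,0],"yaw":-0.14,"jaw":60},{"linear":[0,0,0],"yaw":-0.14,"jaw":60},{"linear":[0,0,0],"yaw":-0.14,"jaw":60},{"linear":[0,0,0],"yaw":-0.14,"jaw":60},{"linear":[0,0,0],"yaw":-0.14,"jaw":60}]' 40
python3 -m crank '[{"linear":[0,0,0],"yaw":0,"jaw":60},{"linear":[0,0,0],"yaw":0,"jaw":60}]' 40
python3 -c "
from h import *
go([656.5,-177.9,43],-48.7)"
```

```text
clock: 38.9
ee_pos: [656.1, -177.9, 46.1]
orientation: [-0.249, -0.661, -0.25, 0.662]
ft_force: [-0.7, 0.6, 0.6]
gripper_width: 0.449
clock: 40.1
ee_pos: [656.0, -178.6, 42.7]
orientation: [0.235, -0.667, 0.235, 0.667]
ft_force: [-2.3, 0.4, 0.2]
gripper_width: 0.444
phi -128.8 pos [ 656.  -178.6   42.7] j7 -1.28 F [-2.3  0.4  0.2] w 0.444 t 40.1 tilt 0.07
[ 0.0973437   0.68795383 -0.12271323]
clock: 41.3
ee_pos: [657.2, -178.5, 43.0]
orientation: [0.252, 0.661, 0.251, -0.66]
ft_force: [0.4, 0.5, -0.4]
gripper_width: 0.601
clock: 41.5
ee_pos: [656.9, -178.5, 43.0]
orientation: [0.249, 0.662, 0.248, -0.662]
ft_force: [0.1, 0.3, 0.3]
gripper_width: 0.595
phi -48.8 pos [ 656.9 -178.5   43. ] j7 -0.08 F [0.1 0.3 0.3] w 0.595 t 41.5 tilt 0.06
yaw rad -0.0026
linear after yaw [-0.  -0.8 -0.1]
```

```bash
python3 -m crank '[{"linear":[0,-0.6,0],"yaw":0,"jaw":35},{"linear":[0,0,0],"yaw":0,"jaw":35},{"linear":[0,0,0],"yaw":0,"jaw":35},{"linear":[0,0,0],"yaw":0,"jaw":35},{"linear":[0.25,0,0],"yaw":0.1,"jaw":35},{"linear":[0.25,0,0],"yaw":0.1,"jaw":35},{"linear":[0.25,0,0],"yaw":0.1,"jaw":35},{"linear":[0,0,0],"yaw":0,"jaw":35}]' 50
python3 -c "
from h import *
go()
print(arm.get_state()['wrist_torque'])"
python3 -m crank '[{"linear":[0.2,0,0],"yaw":0.1,"jaw":35},{"linear":[0,0,0],"yaw":0.1,"jaw":35},{"linear":[0,0,0],"yaw":0.1,"jaw":35},{"linear":[0,0,0],"yaw":0,"jaw":35}]' 50
python3 -c "
from h import *
go()
print(arm.get_state()['wrist_torque'])"
python3 -m crank '[{"linear":[0,0,0],"yaw":0.1,"jaw":35},{"linear":[0,0,0],"yaw":0.1,"jaw":35},{"linear":[0,0,0],"yaw":0,"jaw":35}]' 50
python3 -c "
from h import *
go()
print(arm.get_state()['wrist_torque'])"

```

```text
clock: 42.3
ee_pos: [656.2, -177.9, 42.0]
orientation: [-0.148, -0.691, -0.147, 0.692]
ft_force: [0.8, 0.6, 0.1]
gripper_width: 0.445
phi -65.9 pos [ 656.2 -177.9   42. ] j7 -0.33 F [0.8 0.6 0.1] w 0.445 t 42.3 tilt 0.04
[-0.00469291  0.13623418 -0.09361557]
clock: 42.7
ee_pos: [657.7, -177.8, 42.0]
orientation: [0.046, 0.706, 0.044, -0.705]
ft_force: [2.8, -0.8, -1.1]
gripper_width: 0.445
phi -82.7 pos [ 657.7 -177.8   42. ] j7 -0.58 F [ 2.8 -0.8 -1.1] w 0.445 t 42.7 tilt 0.16
[-0.08163567 -0.47254764  0.79074046]
clock: 43.0
ee_pos: [659.8, -178.5, 42.2]
orientation: [-0.024, 0.709, -0.027, -0.704]
ft_force: [6.3, -2.6, -3.0]
gripper_width: 0.446
phi -94.2 pos [ 659.8 -178.5   42.2] j7 -0.75 F [ 6.3 -2.6 -3. ] w 0.446 t 43.0 tilt 0.44
[-0.433529   -1.20770215  0.80627644]
```

It hit the stop as predicted, with torque rising to about 0.8 N·m. Release, rise and check.

```bash
python3 -m crank '[{"linear":[0,0,0],"yaw":0,"jaw":60},{"linear":[0,0,0],"yaw":0,"jaw":60},{"linear":[0,0,0],"yaw":0,"jaw":60},{"linear":[-20,0,0],"yaw":0,"jaw":60},{"linear":[-40,0,0],"yaw":0,"jaw":60},{"linear":[-45,0,0],"yaw":0,"jaw":60},{"linear":[-40,0,30],"yaw":0,"jaw":60},{"linear":[-40,0,40],"yaw":0,"jaw":60},{"linear":[0,0,40],"yaw":0,"jaw":60},{"linear":[0,0,0],"yaw":0,"jaw":60}]' 40
python3 -c "
from h import *
go()
json.dump({k:np.array(v).tolist() for k,v in arm.camera_params('wrist').items()},open('w20.json','w'))
save('wrist','w20.png');save('scene','s20.png');crop('s20.png','s20c.png',255,150,160,150,5)"
```

```text
clock: 44.0
ee_pos: [544.5, -170.8, 224.6]
orientation: [0.032, -0.706, 0.03, 0.707]
ft_force: [-0.1, 0.4, -0.7]
gripper_width: 0.6
phi -95.0 pos [ 544.5 -170.8  224.6] j7 -0.77 F [-0.1  0.4 -0.7] w 0.600 t 44.0 tilt 0.23
```

View pics/w20.png

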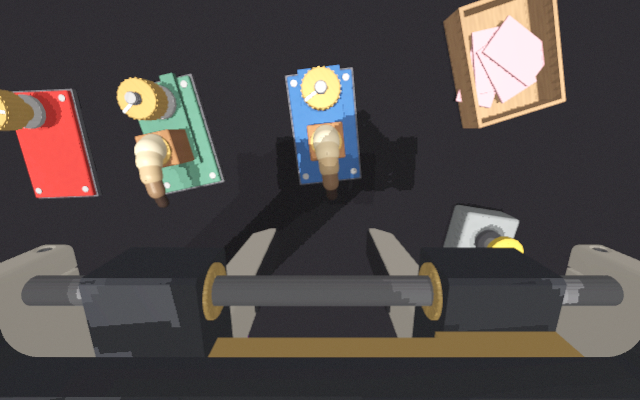

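View pics/s20c.png

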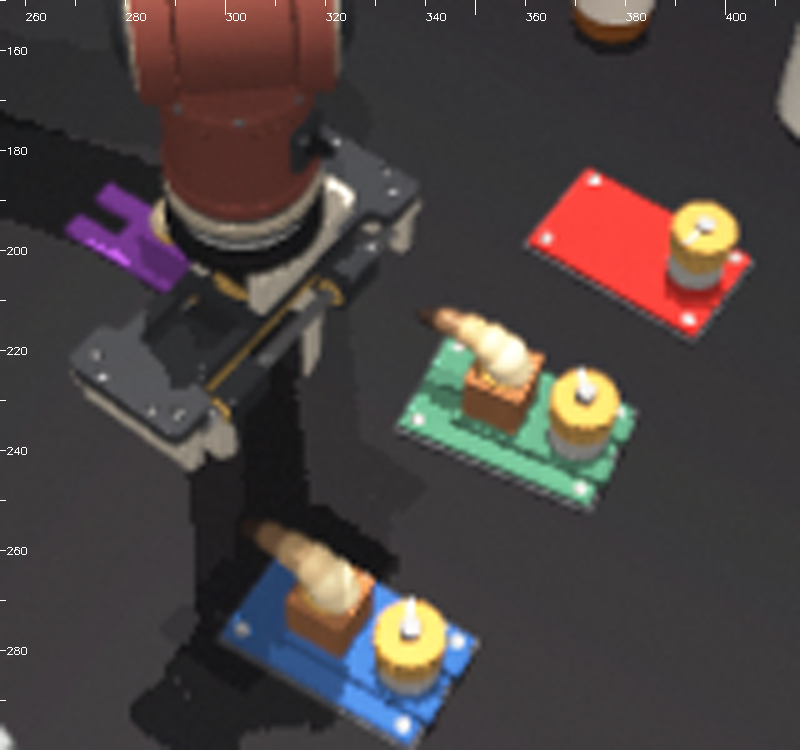

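Both horns are clamped and home, with the nut marks matching (scene (332,226) and (297,272)). Now the plunger.

```bash
python3 -c "
from h import *
go([454.5,-375.7,215])"
```

```text
phi -94.6 pos [ 550.6 -169.6  223.7] j7 -0.77 F [0.4 0.2 0.6] w 0.602 t 44.1 tilt 0.14
linear after yaw [  8.2 213.2  79.2]
```

```bash
python3 -m crank '[{"linear":[0,35,13],"yaw":0,"jaw":0},{"linear":[0,35,13],"yaw":0,"jaw":0},{"linear":[0,35,13],"yaw":0,"jaw":0},{"linear":[0,35,13],"yaw":0,"jaw":0},{"linear":[0,35,13],"yaw":0,"jaw":0},{"linear":[0,38,14],"yaw":0,"jaw":0},{"linear":[0,0,0],"yaw":0,"jaw":0},{"linear":[0,0,0],"yaw":0,"jaw":0},{"linear":[0,0,0],"yaw":0,"jaw":0}]' 20
python3 -c "
from h import *
go()
json.dump({k:np.array(v).tolist() for k,v in arm.camera_params('wrist').items()},open('w21.json','w'))
save('wrist','w21.png')"
```

```text
clock: 45.0
ee_pos: [457.2, -374.7, 221.8]
orientation: [-0.027, 0.707, -0.027, -0.707]
ft_force: [0.6, 0.7, -0.8]
gripper_width: 0.004
phi -94.4 pos [ 457.2 -374.7  221.8] j7 -0.42 F [ 0.6  0.7 -0.8] w 0.004 t 45.0 tilt 0.05
```

View pics/w21.png

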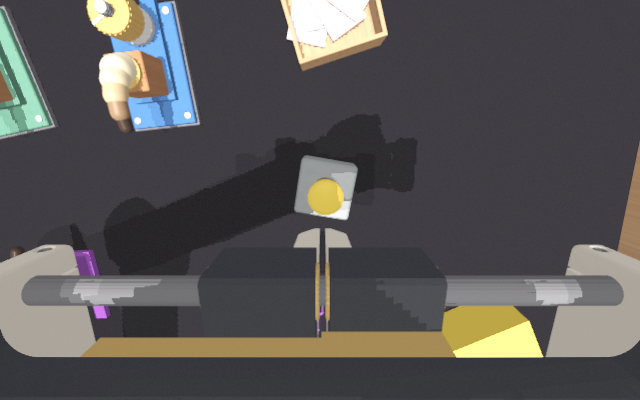

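The plunger's head is centred at about (325.5,197).

```bash
python3 -c "
from h import *
P=json.load(open('w21.json'))
print(plane('wrist',(325.5,197),82,P), tri(ray('wrist',(325.5,197),P),ray('top',(452.4,214.4)),ray('scene',(238.9,292.2))))
p=plane('wrist',(325.5,197),84,P)
go([p[0],p[1],110])"
```

```text
[ 455.07376341 -377.88511998   82.        ] (array([ 454.26736271, -376.49877527,   76.13363289]), [np.float64(1.4709460498627407), np.float64(0.580518407782894), np.float64(0.9034839257050551)])
phi -94.3 pos [ 457.3 -374.3  221.8] j7 -0.42 F [0.7 0.5 0.1] w 0.006 t 45.0 tilt 0.05
linear after yaw [111.8   3.8   1.5]
```

```bash
python3 -m crank '[{"linear":[30,3.2,1.6],"yaw":0,"jaw":0},{"linear":[30,0,0],"yaw":0,"jaw":0},{"linear":[30,0,0],"yaw":0,"jaw":0},{"linear":[24,0,0],"yaw":0,"jaw":0},{"linear":[10,0,0],"yaw":0,"jaw":0},{"linear":[0,0,0],"yaw":0,"jaw":0},{"linear":[0,0,0],"yaw":0,"jaw":0}]' 20
python3 -c "
from h import *
go([455,-377.5,78])"
python3 -m crank '[{"linear":[5,0,0],"yaw":0,"jaw":0},{"linear":[5,0,0],"yaw":0,"jaw":0},{"linear":[4,0,0],"yaw":0,"jaw":0},{"linear":[0,0,0],"yaw":0,"jaw":0}]' 20
```

```text
clock: 45.75
ee_pos: [454.6, -379.0, 99.1]
orientation: [-0.027, 0.707, -0.028, -0.706]
ft_force: [0.3, -0.7, 0.8]
gripper_width: 0.009
phi -94.5 pos [ 454.6 -379.    99.1] j7 -0.29 F [ 0.3 -0.7  0.8] w 0.009 t 45.8 tilt 0.10
linear after yaw [21.1 -1.6 -0.3]
clock: 46.15
ee_pos: [454.5, -379.7, 84.8]
orientation: [-0.027, 0.707, -0.029, -0.706]
ft_force: [1.0, -0.6, 4.2]
gripper_width: 0.001
```

```bash
python3 -m crank '[{"linear":[3,-1,0],"yaw":0,"jaw":0},{"linear":[3,0,0],"yaw":0,"jaw":0},{"linear":[1,0,0],"yaw":0,"jaw":0},{"linear":[0,0,0],"yaw":0,"jaw":0},{"linear":[0,0,0],"yaw":0,"jaw":0}]' 20
python3 -m crank '[{"linear":[2,0,0],"yaw":0,"jaw":0},{"linear":[0,0,0],"yaw":0,"jaw":0},{"linear":[0,0,0],"yaw":0,"jaw":0}]' 20
python3 -m crank '[{"linear":[2,0,0],"yaw":0,"jaw":0},{"linear":[0,0,0],"yaw":0,"jaw":0},{"linear":[0,0,0],"yaw":0,"jaw":0}]' 20
```

```text
clock: 46.65
ee_pos: [454.5, -379.7, 78.8]
orientation: [-0.027, 0.707, -0.029, -0.706]
ft_force: [1.3, -0.4, 7.3]
gripper_width: 0.005
clock: 46.95
ee_pos: [454.6, -379.7, 78.3]
orientation: [-0.027, 0.708, -0.029, -0.705]
ft_force: [-1.4, 0.8, 14.2]
gripper_width: 0.008
clock: 47.25
ee_pos: [454.6, -379.8, 78.1]
orientation: [-0.027, 0.708, -0.029, -0.705]
ft_force: [-2.2, 4.0, 23.9]
gripper_width: 0.006
```

At the stop: height stays at 78 mm while the force rises to 24 N. Release upward and check everything.

```bash
python3 -m crank '[{"linear":[0,0,0],"yaw":0,"jaw":0},{"linear":[-10,0,0],"yaw":0,"jaw":0},{"linear":[-30,0,0],"yaw":0,"jaw":0},{"linear":[-40,0,0],"yaw":0,"jaw":0},{"linear":[-40,-30,20],"yaw":0,"jaw":0},{"linear":[-30,-40,30],"yaw":0,"jaw":0},{"linear":[0,-40,30],"yaw":0,"jaw":0},{"linear":[0,0,0],"yaw":0,"jaw":0},{"linear":[0,0,0],"yaw":0,"jaw":0}]' 20
python3 -c "
from h import *
go()
json.dump({k:np.array(v).tolist() for k,v in arm.camera_params('wrist').items()},open('w22.json','w'))
save('wrist','w22.png');save('top','t22.png');save('scene','s22.png');crop('s22.png','s22c.png',215,180,180,140,4)"
```

```text
clock: 48.15
ee_pos: [387.3, -268.3, 215.7]
orientation: [0.028, -0.706, 0.027, 0.707]
ft_force: [0.0, -0.2, 0.1]
gripper_width: 0.007
phi -94.5 pos [ 387.3 -268.3  215.7] j7 -0.45 F [ 0.  -0.2  0.1] w 0.007 t 48.1 tilt 0.13
```

View pics/w22.png

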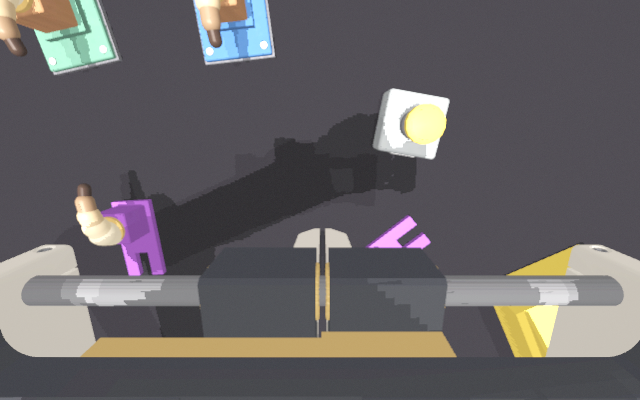

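View pics/t22.png

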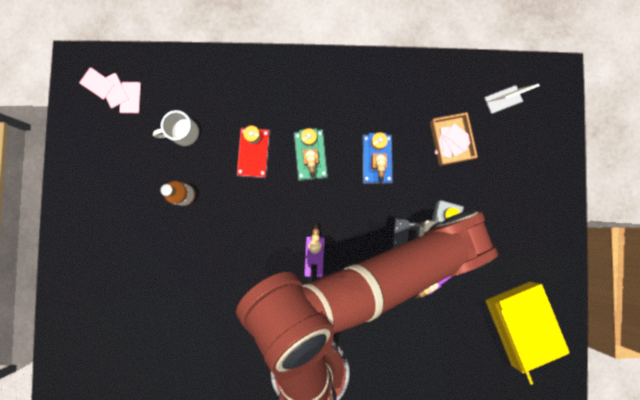

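View pics/s22c.png

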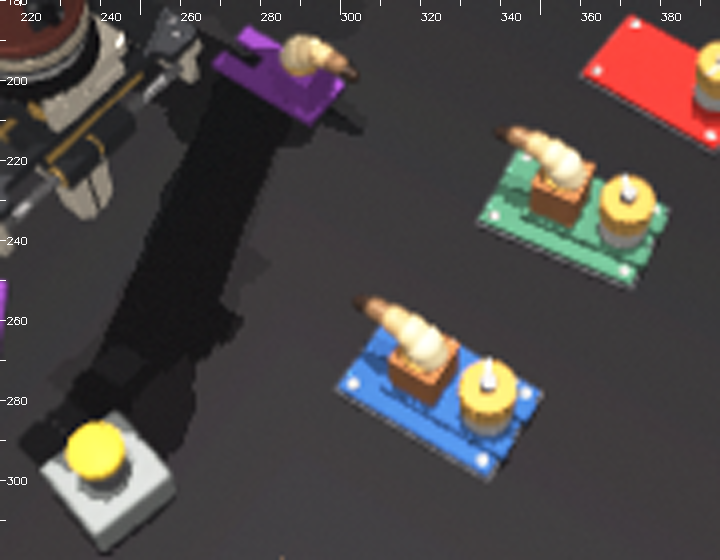

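The plunger is back up (head at scene (239,292), as at the start). Both horns are home, and the bottle (178,193), mug (178,128) and tray (453,140) are where they began. There is no red horn anywhere, and the arm is clear, so I'm handing in.

```bash
python3 -c "
from h import *
print(arm.finish_job())"
```

```text
the job is handed in; nothing more can be done
None
```

I clamped the green and blue horns on their own studs, pressed the lock plunger once and handed the job in at about 48 s. There was no red horn on the stall, and I left the two purple look-alikes alone.

**Horns and nuts:** I slid each foot in until its throat met the stud (5–6 N). I then turned each nut clockwise in three grips until it stopped. Torque there held at about 0.6–0.9 N·m, against 0.12 N·m of normal friction, and the fingers slipped on the knurling. I had no reading of the clamping force itself, so "above 4 N" rests on the nuts having reached their stops.

**Plunger:** I pressed it to its stop: the fingertips stayed at about 70 mm while the force rose to 24 N. I then let it spring back.

**Last checks:**
- The final pictures show both horns home and the plunger head back at its starting height.
- The bottle, mug and tray are where they started.
- The wrist force was near zero and the arm was clear of everything.

**Disagreements:**
- The top camera and the wrist camera differed by about 2 mm sideways on where the studs stand. I trusted the wrist camera, and the insertions met no side force.
- The top and scene cameras put the plunger's top about 8 mm lower than the stated 84 mm. At the stop the fingertips were within about 1 mm of the 70 mm the stated height implies.

I saw neither a knocked horn nor a slackened grip.

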